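Scoop stray sample vials from under the reagent shelf

TASK

Two capped amber sample vials have rolled under the low glass reagent shelf and may have leaked, so do not touch them with the gripper: slide the flat scoop along the bench under the shelf's front lip, collect both, and tip them from low down into the metal tray. Lay the empty scoop back down flat on the bench. Do not knock the shelf with the gripper, and leave the standing bottles and the jar where they are.

Things in the scene. Friction and masses are not known exactly. Their poses are not given: they have to be found in the camera images.
- scoop_grip (a point): Where to grip the flat scoop (0.16 kg, flat on the bench at the start): on the axis of its black handle, 83 mm above the bench, 20 mm short of the handle's end. Axes are the scoop's: x to the open lip, y across, z up. The handle is a straight bar 22 mm wide (y), 16 thick, 120 long, rising backwards (to -x) at 45 degrees from the pan's rear wall.
- scoop_pan (a point): The middle of the pan's floor, same axes: 107 mm ahead of scoop_grip and 81 mm below it; the flat underside is 1.8 mm lower. The polished steel pan (slippery, friction about 0.2) is 96 mm wide and 72 long outside: rear wall 24 mm high, side walls 20 mm high and 2 thick, front open.
- scoop_lip (a point): The middle of the scoop's front edge at the underside, same axes: 143 mm ahead of scoop_grip and 83 mm below it. The edge is a 1.5 mm sheet that touches the bench and rises over 8 mm to a crest 3.4 mm up; behind it the floor drops back to 1.8 mm, so a vial behind the crest does not easily roll out.
- vial_a: A capped amber glass vial lying on its side under the shelf, 57 mm long, 28 mm in diameter (black cap 24 mm), about 30 g; it rolls. Origin at its middle, on its axis, 14 mm above the bench; its y axis runs along it, to the cap. At the start it lies within 30 degrees of the shelf's length.
- vial_b: The other vial, the same as vial_a.
- shelf: The fixed reagent shelf: a clear glass board on aluminium uprights, 410 mm long along its y. Origin on the bench under its middle; x points away from the robot. Front lip: a channel, front face at x = -70 mm, underside 100 mm up, top 122; two bottle guard bars above it reach 184 mm. Glass at 107 to 115 mm. Uprights, 190 mm tall, at |y| = 191 to 205 mm; open between them.
- shelf_curb (a point): The middle of the front face of the shelf's rear curb, at bench level, 55 mm behind the shelf's origin along its x (125 mm behind the lip's front face), same axes. The curb is a bar 32 mm high on the bench along the whole shelf: held against it, a vial rides up onto the scoop's lip.
- tray_in (a point): The middle of the inner floor of the open metal tray, which is fixed to the bench, 4 mm above the bench. Outside 130 (x) by 170 (y) by 28 mm high, walls 4 mm; its axes are x and y along those sides.
- bottle_low: Bystander: a small amber bottle standing under the shelf in line with the vials, 33 mm in diameter, 72 mm tall. Origin at the centre of its underside.
- bottle_left: Bystander: an amber bottle standing on the glass board close behind the guard bars, on the +y half, 44 mm in diameter, 98 mm tall. Origin at the centre of its underside.
- bottle_right: Bystander: the same kind of bottle on the -y half of the board.
- jar: Bystander: a low white jar with a black lid standing on the bench between robot and shelf, 38 mm in diameter, 34 mm tall. Origin at the centre of its underside.

How it is judged:
By the outcome, as a careful person would: the job done as asked, in the order asked, and still so for the second after the job is handed in, with the robot touching nothing.
It also fails if it takes over 72 s, if anything falls off the work surface, if the arm or the gripper's body presses on something with over 40 N, if the wrist force passes 120 N, or if a joint passes its speed limit or range.

ROBOT

A 6-joint arm with a two-finger parallel gripper is mounted at the origin on the work surface. World frame = base frame: x ahead of the robot, y to its left, z up, the work surface at z = 0. Lengths are in m, angles in degrees, forces in N, time in s.
With the tool pointing down it reaches from about 0.4 to 0.825 m from the base axis. Payload 7 kg.
Tool frame: the origin (TCP) lies midway between the tips of the shut fingers; the grasp point (between the pads) lies 19 mm behind it; z points along the fingers, y is the direction in which the jaws open and shut (so a half turn about z gives the same grasp; the last joint's range is limited). The gripper opens to 88 mm and grips with 3 to 60 N. Pads are 19 mm wide; open, the fingers measure 130 mm over their backs; the gripper's body (78 mm by 193 mm) begins 47 mm behind the grasp point.
Start: joints at [-51.675, 20.546, 0.682, 0, -70.136, -16.507], TCP at [0.251, -0.627, 0.227] pointing down, gripper open.
Joint ranges: [-176.03, 176.03], [-82.01, 121.73], [-58.28, 71.71], [-173.87, 95.51], [-174.79, -0.11], [-173.66, 173.66]. Speed limits (degrees/s): [136.94, 136.94, 172.46, 180, 180, 180].

INTERFACE

Orientations are given as [roll, pitch, yaw] about the fixed x, y, z axes, in that order (R = Rz(yaw) Ry(pitch) Rx(roll)).
In Python, from plant import get_state, capture, close_job gives the robot as it stands.
- The arm moves only by the tool apply_moves, never from a script. Its argument "commands" is a list of rows, each an object with "grip": the opening, from 0 (shut) to 1 (fully open); "dp": the shift along the tool's x, y, z in mm, a list of three; "yaw": the turn about the tool's z in rad. A call has 1 to 12 rows; each row is the pose to reach, as a shift and turn from the pose commanded when the call began, along the tool's axes at that moment; what a row does not reach only later rows make up. A row lasts 1/8 s, in which the tool goes at most 62.5 mm and 10.7 degrees, less where a joint would pass 70% of its speed; a pose out of reach is approached as far as the arm can. A call with a gripper value outside its range is refused whole. The fingers move at their own pace and stop on an object; "newtons" is the grip in N (left out, the last holds). Time passes only in rows, so rows that repeat a pose let the fingers close. It gives the time, the measured TCP pose, the force and the opening at its end, in the units of the state.
- get_state(): the state, without advancing time (a new reading comes with each control period).
- capture(name): name is "side" or "top" or "wrist"; returns a dict with "color" (400x640x3 uint8, red, green, blue), "camera_matrix" (3x3 intrinsics, pixels), "xyz" and "rotation" of the camera in the world; the wrist camera has in their place "T_tool_cam" (4x4, takes a point from camera to tool coordinates, whose origin is the TCP and whose axes are the flange's). Camera axes: x right, y up, looking along -z (the intrinsics and any distortion apply to the point x, -y, -z); pixel columns grow to the right and rows downward; lengths in m; the calibration is good to about 2 mm. A picture is of the moment at which its call begins: read the wrist's pose just before it. There is no depth.
- close_job(): hands the job in, once; it reports no verdict.
The state is a dict: "time_s": time; "joints": joint angles; "qd": joint speeds; "joint_torque": joint torques, N m; "tcp_pos": TCP position; "eef_rot": TCP orientation; "contact_force": force on the tool from outside, world axes, zero at the start; "moment": the same for the moment, N m; "gripper_width": finger opening in m.
Only numpy, scipy, OpenCV 4.12 (cv2) and the standard library are available. Lean on these libraries where they do the work, as an engineer would, in place of code of your own. Each camera call takes 0.05 s, during which the arm holds its last target.

## Working session

There is one attempt and no reset: what is moved stays moved. The work goes in short steps, Python scripts to look and compute and a tool call to move; the robot and the scene stay as the last step left them, time stands still between calls to the robot, and variables do not carry over. Pictures are saved under pics/ and viewed, and the job is handed in when it is done.

Besides the shell and the picture viewer there is one more tool, called after "Call:" as name([rows], argument=value, ...), one row to a line, values as JSON. apply_moves: Moves the arm, as the interface text tells. Its arguments: {"type":"object","properties":{"commands":{"type":"array","items":{"type":"object","properties":{"grip":{"type":"number"},"dp":{"type":"array","items":{"type":"number"}},"yaw":{"type":"number"}}}},"newtons":{"type":"number"}},"required":["commands"]}

```bash
ls; mkdir -p pics; cat > h.py <<'E'
import numpy as np, cv2
from plant import get_state, capture
from scipy.spatial.transform import Rotation as R
def cam(name):
    s=get_state(); c=capture(name)
    K=np.array(c['camera_matrix'])
    if 'xyz' in c:
        p=np.array(c['xyz']); rot=np.array(c['rotation'])
        if rot.shape!=(3,3): rot=R.from_euler('xyz',rot,degrees=True).as_matrix()
    else:
        T=np.array(c['T_tool_cam']); Rt=R.from_euler('xyz',s['eef_rot'],degrees=True).as_matrix()
        p=Rt@T[:3,3]+np.array(s['tcp_pos']); rot=Rt@T[:3,:3]
    return dict(img=c['color'],K=K,p=p,R=rot,raw={k:v for k,v in c.items() if k!='color'})
def px2w(c,u,v,z):
    K=c['K']; d=np.array([(u-K[0,2])/K[0,0],-(v-K[1,2])/K[1,1],-1.]); w=c['R']@d
    return c['p']+w*(z-c['p'][2])/w[2]
def w2px(c,P):
    q=(np.atleast_2d(P)-c['p'])@c['R']; K=c['K']
    return np.c_[K[0,2]+K[0,0]*q[:,0]/-q[:,2], K[1,2]-K[1,1]*q[:,1]/-q[:,2]]
def save(c,n,scale=1,crop=None):
    im=cv2.cvtColor(c['img'],cv2.COLOR_RGB2BGR)
    if crop: im=im[crop[1]:crop[3],crop[0]:crop[2]]
    cv2.imwrite('pics/'+n,cv2.resize(im,None,fx=scale,fy=scale,interpolation=cv2.INTER_CUBIC))
import pickle
def dump(c,n): pickle.dump(c,open(n,'wb'))
def load(n): return pickle.load(open(n,'rb'))
E
python3 - <<'E'
from h import *
print(get_state())
for n in('side','top','wrist'):
    c=cam(n); save(c,n+'0.png'); dump(c,n+'0.pkl'); print(n,c['raw'])
E
```

```text
pics
{'time_s': 0.0, 'joints': array([-5.16759189e+01,  2.05915317e+01,  6.33000982e-01, -1.89854302e-02,
       -7.01364039e+01, -1.65064922e+01]), 'qd': array([-0.04836282,  0.07307014,  0.03989698, -0.05315847, -0.05460672,
       -0.0068537 ]), 'joint_torque': array([ 3.79301548e-05, -5.82715273e+01,  2.93050021e+01,  6.99712828e+00,
        6.71576199e-03, -1.45477657e-04]), 'tcp_pos': array([ 0.25064219, -0.62620452,  0.22561931]), 'eef_rot': array([ 1.79903907e+02, -9.86374724e-03, -1.58188869e+02]), 'contact_force': array([ 0.06122109, -0.41292827,  0.67962721]), 'moment': array([ 0.00315938, -0.05688813,  0.01435689]), 'gripper_width': 0.08738797293254832}
side {'camera_matrix': array([[444.89135696,   0.        , 318.12053219],
       [  0.        , 444.89135696, 198.35142138],
       [  0.        ,   0.        ,   1.        ]]), 'xyz': array([0.11230095, 0.50262085, 0.87638063]), 'rotation': array([  41.067726  ,   -1.04661186, -137.11876029])}
top {'camera_matrix': array([[486.20980262,   0.        , 318.27184242],
       [  0.        , 486.20980262, 203.79550241],
       [  0.        ,   0.        ,   1.        ]]), 'xyz': array([0.32120796, 0.00971339, 1.36500453]), 'rotation': array([ 10.8289319 ,   0.25253733, -90.41100569])}
wrist {'camera_matrix': array([[303.06829836,   0.        , 321.46617403],
       [  0.        , 303.06829836, 200.8362392 ],
       [  0.        ,   0.        ,   1.        ]]), 'T_tool_cam': array([[-1.37415044e-04,  9.50769866e-01,  3.09897794e-01,
         8.45100875e-02],
       [ 9.99999989e-01,  1.48745966e-04, -1.29337492e-05,
        -5.43990776e-04],
       [-5.83930657e-05,  3.09897788e-01, -9.50769876e-01,
        -1.58078945e-01],
       [ 0.00000000e+00,  0.00000000e+00,  0.00000000e+00,
         1.00000000e+00]])}
```

View pics/side0.png

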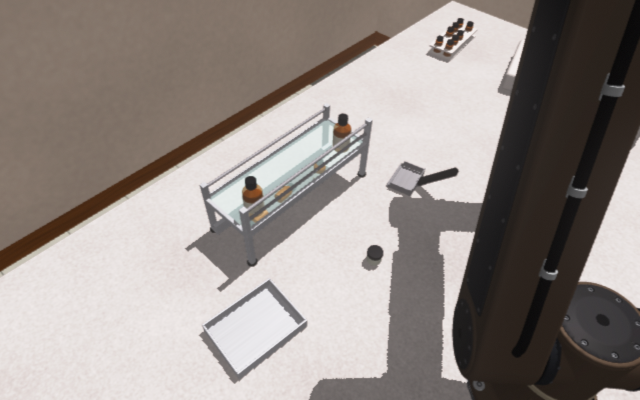

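View pics/top0.png

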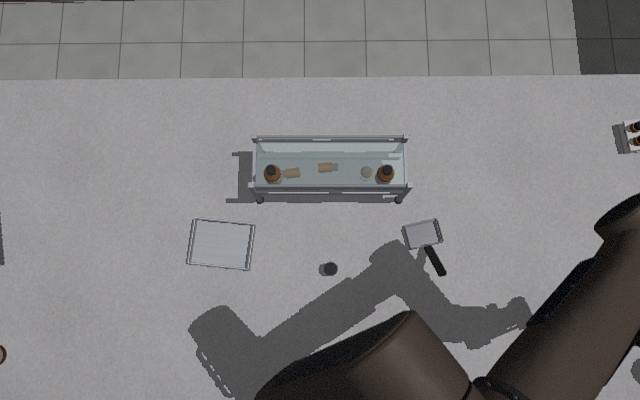

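View pics/wrist0.png

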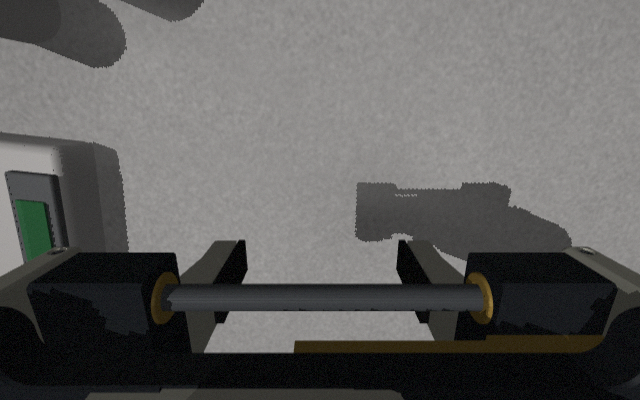

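```bash
python3 - <<'E'
from h import *
c=load('top0.pkl'); save(c,'t1.png',4,(240,125,420,215)); save(c,'t2.png',4,(310,200,460,290)); save(c,'t3.png',5,(180,205,270,280))
c=load('side0.pkl'); save(c,'s1.png',4,(195,95,385,240))
E
```

```text
(no output)
```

View pics/t1.png

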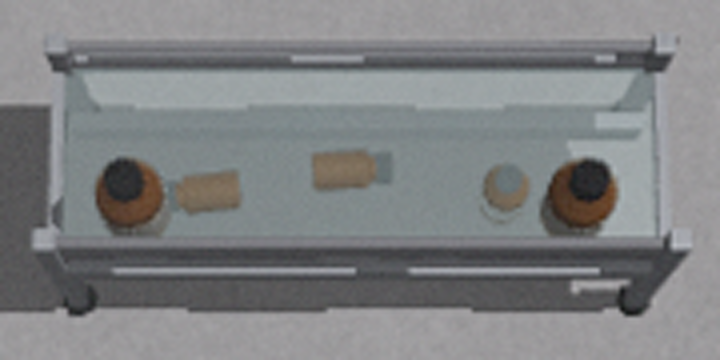

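View pics/t2.png

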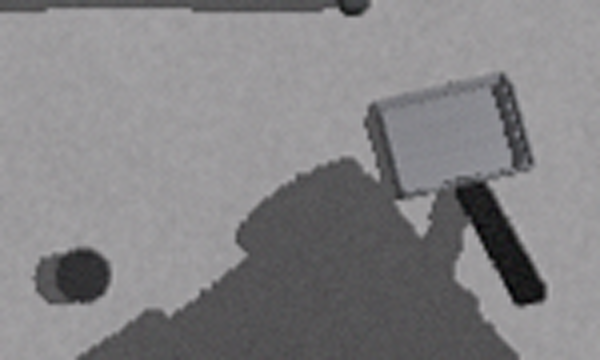

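View pics/t3.png

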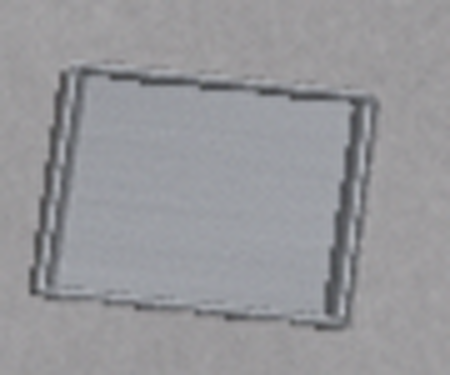

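View pics/s1.png

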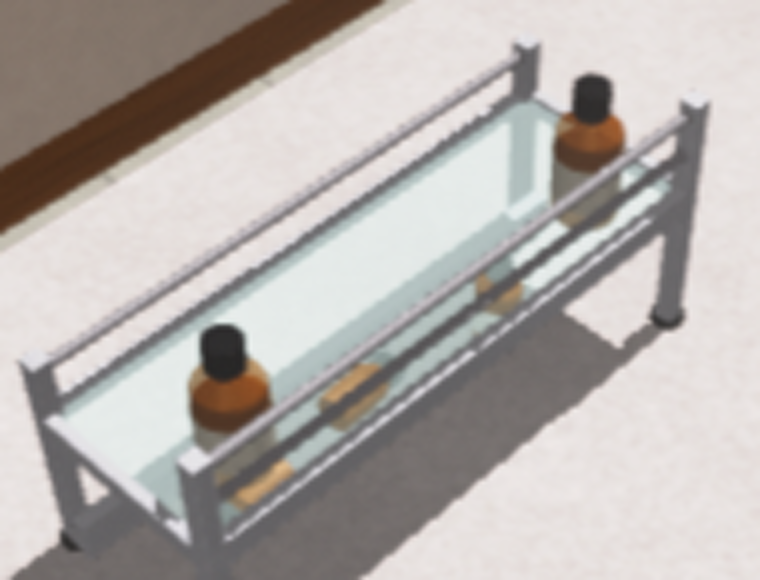

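```bash
cat > m1.py <<'E'
from h import *
c=load('top0.pkl')
def t(x,y,z,o,s=4): return px2w(c,o[0]+x/s,o[1]+y/s,z)
o1=(240,125);o2=(310,200);o3=(180,205)
np.set_printoptions(precision=4,suppress=True)
for n,x,y,z in [('FLtop',45,238,.19),('FRtop',680,238,.19),('RLtop',57,48,.19),('RRtop',664,48,.19),('footL',78,300,.0),('footR',632,300,.0),
 ('A cap end',164,194,.014),('A bot end',240,189,.014),('B bot',312,170,.014),('B cap',392,168,.014),('low top',510,178,.072),('botL base',133,215,.115),('botL cap',122,178,.213),('botR cap',590,178,.213)]: print(n,t(x,y,z,o1))
for n,x,y,z in [('lipL',370,105,.0),('lipR',503,75,.0),('rearR',530,165,.02),('rearL',400,195,.02),('hand end top',533,298,.1),('hand base',470,185,.015),('jar top',83,275,.034)]: print(n,t(x,y,z,o2))
for n,x,y in [('nw',72,70),('ne',375,98),('se',345,325),('sw',37,290)]: print(n,t(x,y,.028,o3,5))
E
python3 m1.py
```

```text
FLtop [0.5961 0.1792 0.19  ]
FRtop [ 0.5928 -0.2143  0.19  ]
RLtop [0.7192 0.1739 0.19  ]
RRtop [ 0.7159 -0.2094  0.19  ]
footL [0.5948 0.1821 0.    ]
footR [ 0.5916 -0.2143  0.    ]
A cap end [0.6689 0.1199 0.014 ]
A bot end [0.6721 0.0655 0.014 ]
B bot [0.6857 0.0138 0.014 ]
B cap [ 0.6867 -0.0436  0.014 ]
low top [ 0.6633 -0.1221  0.072 ]
botL base [0.6287 0.1321 0.115 ]
botL cap [0.628  0.1295 0.213 ]
botR cap [ 0.6256 -0.1566  0.213 ]
lipL [ 0.5157 -0.2241  0.    ]
lipR [ 0.5365 -0.3193  0.    ]
rearR [ 0.47   -0.3299  0.02  ]
rearL [ 0.4499 -0.2389  0.02  ]
hand end top [ 0.3753 -0.3069  0.1   ]
hand base [ 0.457  -0.2887  0.015 ]
jar top [ 0.3959 -0.0189  0.034 ]
nw [0.5366 0.3592 0.028 ]
ne [0.5195 0.19   0.028 ]
se [0.3945 0.2042 0.028 ]
sw [0.4148 0.3734 0.028 ]
```

```bash
cat > mv.py <<'E'
import sys, json, numpy as np
# usage: mv.py x y z yaw(world deg)  -> dp from commanded pose in cmd.json ; "set" to store
def load():
    return json.load(open('cmd.json'))
def to(t,yaw,c=None):
    c=c or load(); psi=np.radians(c[3]); d=(np.array(t)-np.array(c[:3]))*1000
    dp=[d[0]*np.cos(psi)+d[1]*np.sin(psi), d[0]*np.sin(psi)-d[1]*np.cos(psi), -d[2]]
    return np.round(dp,1).tolist(), round(float(-np.radians((yaw-c[3]+180)%360-180)),4)
def upd(dp,yaw):
    c=load(); psi=np.radians(c[3]); dx,dy,dz=np.array(dp)/1000
    c=[c[0]+dx*np.cos(psi)+dy*np.sin(psi), c[1]+dx*np.sin(psi)-dy*np.cos(psi), c[2]-dz, c[3]-np.degrees(yaw)]
    json.dump(c,open('cmd.json','w')); return c
E
echo '[0.251,-0.627,0.227,-158.19]'>cmd.json
python3 - <<'E'
from m1 import *
import mv
for y in (105,128,135,140): print(y,t(350,y,.032,o1),t(350,y,0,o1))
print(t(350,243,.184,o1),t(350,240,.122,o1), t(350,265,.1,o1))
print(mv.to([.386,-.302,.2],-167.7))
E
```

```text
FLtop [0.5961 0.1792 0.19  ]
FRtop [ 0.5928 -0.2143  0.19  ]
RLtop [0.7192 0.1739 0.19  ]
RRtop [ 0.7159 -0.2094  0.19  ]
footL [0.5948 0.1821 0.    ]
footR [ 0.5916 -0.2143  0.    ]
A cap end [0.6689 0.1199 0.014 ]
A bot end [0.6721 0.0655 0.014 ]
B bot [0.6857 0.0138 0.014 ]
B cap [ 0.6867 -0.0436  0.014 ]
low top [ 0.6633 -0.1221  0.072 ]
botL base [0.6287 0.1321 0.115 ]
botL cap [0.628  0.1295 0.213 ]
botR cap [ 0.6256 -0.1566  0.213 ]
lipL [ 0.5157 -0.2241  0.    ]
lipR [ 0.5365 -0.3193  0.    ]
rearR [ 0.47   -0.3299  0.02  ]
rearL [ 0.4499 -0.2389  0.02  ]
hand end top [ 0.3753 -0.3069  0.1   ]
hand base [ 0.457  -0.2887  0.015 ]
jar top [ 0.3959 -0.0189  0.034 ]
nw [0.5366 0.3592 0.028 ]
ne [0.5195 0.19   0.028 ]
se [0.3945 0.2042 0.028 ]
sw [0.4148 0.3734 0.028 ]
105 [ 0.7285 -0.0136  0.032 ] [ 0.7383 -0.0142  0.    ]
128 [ 0.7115 -0.0135  0.032 ] [ 0.7209 -0.014   0.    ]
135 [ 0.7063 -0.0134  0.032 ] [ 0.7156 -0.014   0.    ]
140 [ 0.7027 -0.0134  0.032 ] [ 0.7118 -0.0139  0.    ]
[ 0.5927 -0.01    0.184 ] [ 0.609  -0.0111  0.122 ] [ 0.597  -0.0113  0.1   ]
([-246.1, 251.6, 27.0], 0.166)
```

Call:
apply_moves([
  {"grip": 1, "dp": [-30, 30, 5], "yaw": 0.02},
  {"grip": 1, "dp": [-70, 72, 8], "yaw": 0.05},
  {"grip": 1, "dp": [-110, 113, 12], "yaw": 0.08},
  {"grip": 1, "dp": [-150, 154, 18], "yaw": 0.11},
  {"grip": 1, "dp": [-190, 195, 22], "yaw": 0.14},
  {"grip": 1, "dp": [-225, 230, 25], "yaw": 0.16},
  {"grip": 1, "dp": [-246, 252, 27], "yaw": 0.166},
  {"grip": 1, "dp": [-246, 252, 27], "yaw": 0.166},
  {"grip": 1, "dp": [-246, 252, 27], "yaw": 0.166},
])

```text
time_s: 1.27
tcp_pos: [0.3856, -0.3014, 0.1996]
eef_rot: [-180.0, -0.0, -167.7]
contact_force: [-0.8, -0.2, 0.4]
gripper_width: 0.0874
```

```bash
python3 - <<'E'
from h import *
import mv
print(mv.upd([-246,252,27],.166))
s=get_state();print(s['time_s'],s['tcp_pos'],s['eef_rot'])
c=cam('wrist'); dump(c,'w1.pkl'); save(c,'w1.png')
c=cam('top'); dump(c,'top1.pkl'); save(c,'top1.png')
E
```

```text
[np.float64(0.38576603514632), np.float64(-0.3016415580149474), np.float64(0.2), np.float64(-167.70109939917165)]
1.275 [ 0.38555965 -0.30135114  0.19960122] [-1.79996553e+02 -1.94977980e-03 -1.67656450e+02]
```

View pics/w1.png

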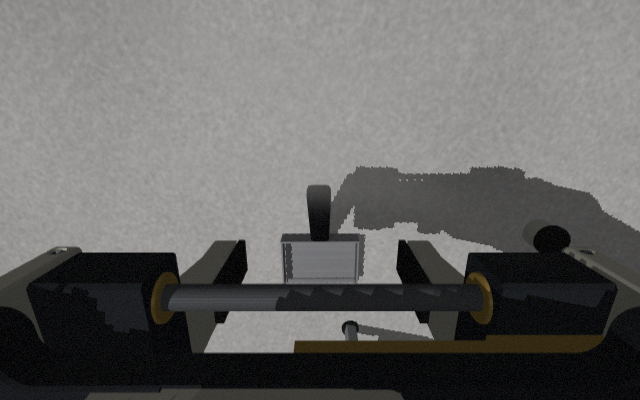

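```bash
python3 - <<'E'
from h import *
c=load('w1.pkl'); save(c,'w1z.png',4,(255,165,395,295))
np.set_printoptions(precision=4,suppress=True)
psi=np.radians(12.3); g=np.array([.3863,-.302,.083]); X=np.array([np.cos(psi),np.sin(psi),0]);Y=np.array([-X[1],X[0],0]);Z=np.array([0,0,1])
M=lambda x,y,z:g+X*x/1000+Y*y/1000+Z*z/1000
for n,q in dict(rearL=(71,48,-59),rearR=(71,-48,-59),endTopL=(-8.5,11,19.8),endTopR=(-8.5,-11,19.8),endBotL=(-19.8,11,8.5),endBotR=(-19.8,-11,8.5)).items():
    print(n,w2px(c,M(*q)))
E
```

```text
rearL [[360.9965 238.101 ]]
rearR [[281.415  238.0643]]
endTopL [[333.7203 193.7321]]
endTopR [[308.6583 193.719 ]]
endBotL [[333.4003 178.123 ]]
endBotR [[309.0024 178.1097]]
```

View pics/w1z.png

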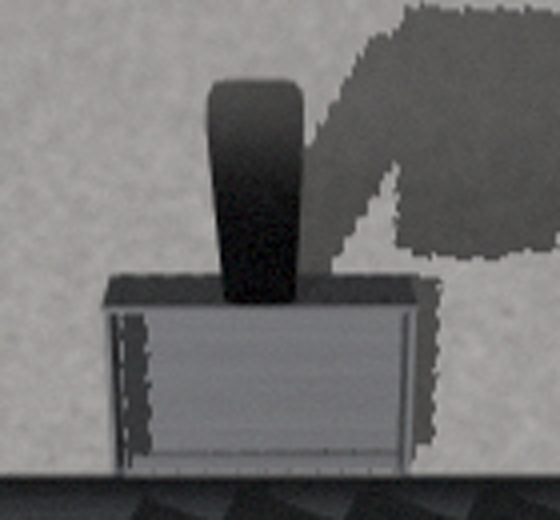

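Call:
apply_moves([
  {"grip": 1, "dp": [-4, -2, 40], "yaw": 0},
  {"grip": 1, "dp": [-4, -2, 85], "yaw": 0},
  {"grip": 1, "dp": [-4, -2, 120], "yaw": 0},
  {"grip": 1, "dp": [-4, -2, 136], "yaw": 0},
  {"grip": 1, "dp": [-4, -2, 136], "yaw": 0},
  {"grip": 0.1, "dp": [-4, -2, 136], "yaw": 0},
  {"grip": 0.1, "dp": [-4, -2, 136], "yaw": 0},
  {"grip": 0.1, "dp": [-4, -2, 136], "yaw": 0},
  {"grip": 0.1, "dp": [-4, -2, 136], "yaw": 0},
  {"grip": 0.1, "dp": [-4, -2, 136], "yaw": 0},
], newtons=45)

```text
time_s: 2.62
tcp_pos: [0.39, -0.3024, 0.0638]
eef_rot: [-180.0, 0.0, -167.7]
contact_force: [-0.3, -0.1, 0.0]
gripper_width: 0.0432
```

```bash
python3 - <<'E'
from h import *
import mv
print(mv.upd([-4,-2,136],0))
s=get_state();print(s['time_s'],s['tcp_pos'],s['eef_rot'],s['gripper_width'])
c=cam('wrist'); dump(c,'w2.pkl'); save(c,'w2.png')
E
```

```text
[np.float64(0.39010025707107127), np.float64(-0.3027436107845578), np.float64(0.064), np.float64(-167.70109939917165)]
2.625 [ 0.39002368 -0.30235316  0.06375951] [-1.79988207e+02  2.20414103e-02 -1.67685865e+02] 0.04318264609696788
```

View pics/w2.png

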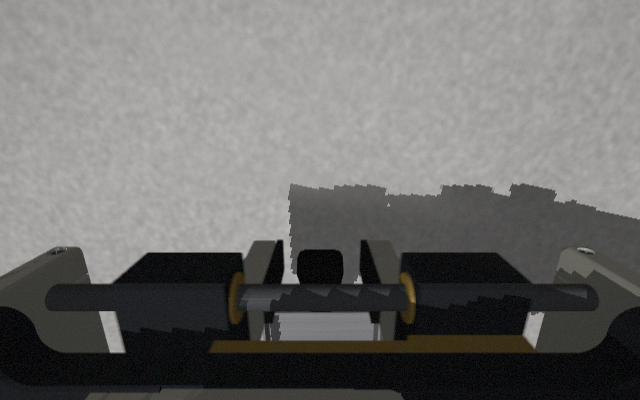

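Call:
apply_moves([
  {"grip": 0.1, "dp": [0, 0, 0], "yaw": 0},
  {"grip": 0.1, "dp": [0, 0, 0], "yaw": 0},
  {"grip": 0.1, "dp": [0, 0, 0], "yaw": 0},
  {"grip": 0.1, "dp": [0, 0, 0], "yaw": 0},
  {"grip": 0.1, "dp": [0, 0, 0], "yaw": 0},
  {"grip": 0.1, "dp": [0, 0, -10], "yaw": 0},
  {"grip": 0.1, "dp": [0, 0, -20], "yaw": 0},
  {"grip": 0.1, "dp": [0, 0, -25], "yaw": 0},
  {"grip": 0.1, "dp": [0, 0, -25], "yaw": 0},
], newtons=45)

```text
time_s: 3.8
tcp_pos: [0.3902, -0.3024, 0.0892]
eef_rot: [-180.0, 0.1, -167.7]
contact_force: [-0.2, 0.3, -2.5]
gripper_width: 0.0218
```

```bash
python3 - <<'E'
from h import *
import mv
print(mv.upd([0,0,-25],0))
c=cam('wrist'); dump(c,'w3.pkl'); save(c,'w3.png')
c=cam('side'); dump(c,'s3.pkl'); save(c,'s3.png',4,(370,140,500,240))
E
```

```text
[np.float64(0.39010025707107127), np.float64(-0.3027436107845578), np.float64(0.089), np.float64(-167.70109939917165)]
```

View pics/w3.png

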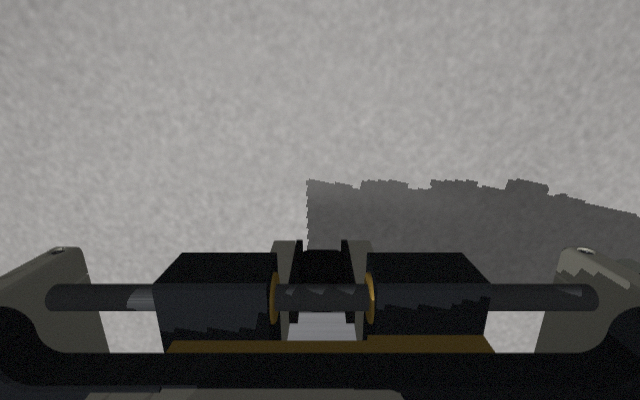

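View pics/s3.png

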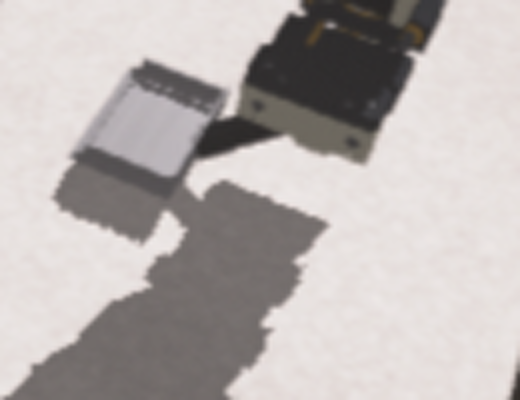

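```bash
python3 -c "
import mv
print(mv.to([.422,-.0128,.089],-180.5)); print(mv.to([.422,-.0128,.0645],-180.5))"
```

```text
([-92.9, 276.5, -0.0], 0.2234)
([-92.9, 276.5, 24.5], 0.2234)
```

Call:
apply_moves([
  {"grip": 0.1, "dp": [-10, 20, 0], "yaw": 0.03},
  {"grip": 0.1, "dp": [-23, 60, 0], "yaw": 0.06},
  {"grip": 0.1, "dp": [-37, 105, 0], "yaw": 0.1},
  {"grip": 0.1, "dp": [-51, 150, 0], "yaw": 0.14},
  {"grip": 0.1, "dp": [-65, 195, 0], "yaw": 0.18},
  {"grip": 0.1, "dp": [-80, 236, 0], "yaw": 0.21},
  {"grip": 0.1, "dp": [-90, 265, 0], "yaw": 0.223},
  {"grip": 0.1, "dp": [-93, 276.5, 0], "yaw": 0.223},
  {"grip": 0.1, "dp": [-93, 276.5, 10], "yaw": 0.223},
  {"grip": 0.1, "dp": [-93, 276.5, 18], "yaw": 0.223},
  {"grip": 0.1, "dp": [-93, 276.5, 18], "yaw": 0.223},
], newtons=45)

```text
time_s: 5.28
tcp_pos: [0.4208, -0.0135, 0.0695]
eef_rot: [-179.9, -0.1, 179.5]
contact_force: [0.4, 0.7, -2.5]
gripper_width: 0.0215
```

```bash
python3 - <<'E'
from h import *
import mv
print(mv.upd([-93,276.5,18],.223))
c=cam('wrist'); dump(c,'w4.pkl'); save(c,'w4.png')
c=cam('top'); dump(c,'t4.pkl'); save(c,'t4.png',4,(240,125,420,270))
c=cam('side'); dump(c,'s4.pkl'); save(c,'s4.png',4,(240,125,420,270))
E
```

```text
[np.float64(0.4220681575689032), np.float64(-0.0127792968806556), np.float64(0.071), np.float64(-180.478058230589)]
```

View pics/t4.png

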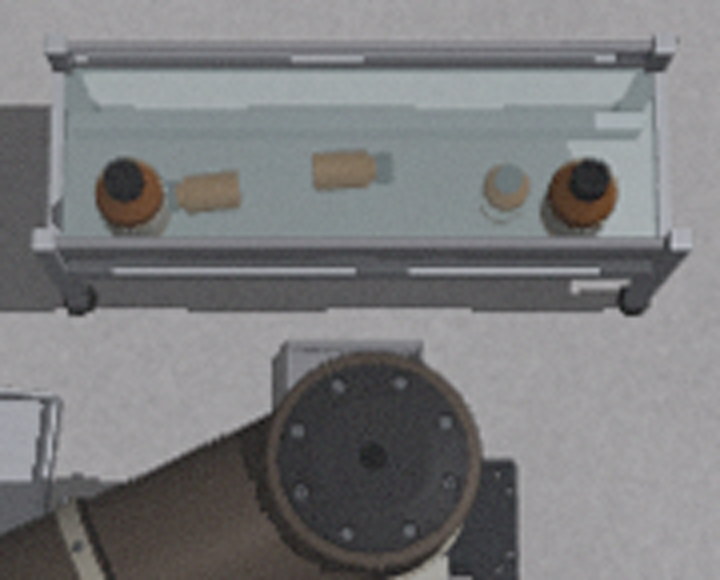

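View pics/s4.png

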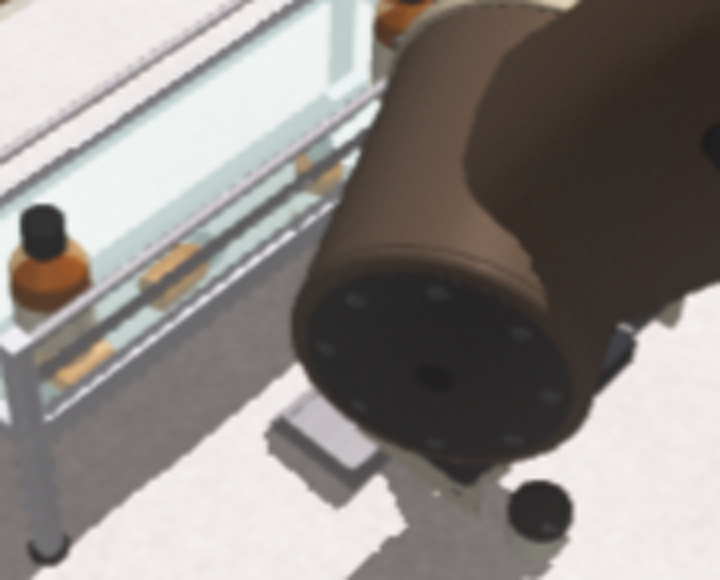

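View pics/w4.png

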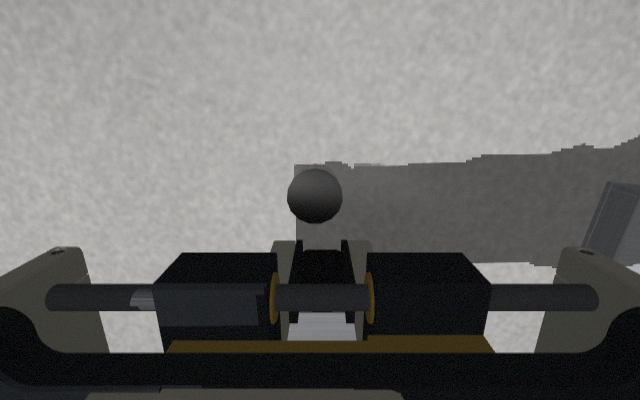

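```bash
python3 - <<'E'
from h import *
import mv
c=load('t4.pkl')
for x,y,z in [(288,342,.026),(422,342,.026),(275,350,.008),(355,340,.008)]: print(px2w(c,240+x/4,125+y/4,z))
print(mv.to([.540,-.0138,.0642],-180.5))
E
```

```text
[0.55842642 0.03145482 0.026     ]
[ 0.55768143 -0.06220937  0.026     ]
[0.5559367  0.04097928 0.008     ]
[ 0.56267677 -0.01573803  0.008     ]
([-117.9, -0.0, 6.8], 0.0004)
```

Call:
apply_moves([
  {"grip": 0.1, "dp": [0, 0, 5], "yaw": 0},
  {"grip": 0.1, "dp": [-5, 0, 7], "yaw": 0},
  {"grip": 0.1, "dp": [-25, 0, 7], "yaw": 0},
  {"grip": 0.1, "dp": [-50, 0, 7], "yaw": 0},
  {"grip": 0.1, "dp": [-75, 0, 7], "yaw": 0},
  {"grip": 0.1, "dp": [-95, 0, 7], "yaw": 0},
  {"grip": 0.1, "dp": [-110, 0, 7], "yaw": 0},
  {"grip": 0.1, "dp": [-116, 0, 7], "yaw": 0},
  {"grip": 0.1, "dp": [-118, 0, 7], "yaw": 0},
  {"grip": 0.1, "dp": [-118, 0, 7], "yaw": 0},
], newtons=45)

```text
time_s: 6.68
tcp_pos: [0.5396, -0.0134, 0.0635]
eef_rot: [180.0, 0.0, 179.5]
contact_force: [-0.5, -0.8, -2.4]
gripper_width: 0.0216
```

```bash
python3 - <<'E'
from h import *
import mv
print(mv.upd([-118,0,7],0))
c=cam('top'); dump(c,'t5.pkl'); save(c,'t5.png',4,(240,125,420,270))
c=cam('side'); dump(c,'s5.pkl'); save(c,'s5.png',4,(200,95,380,240))
E
```

```text
[np.float64(0.540064050179988), np.float64(-0.013763840893559885), np.float64(0.06399999999999999), np.float64(-180.478058230589)]
```

View pics/t5.png

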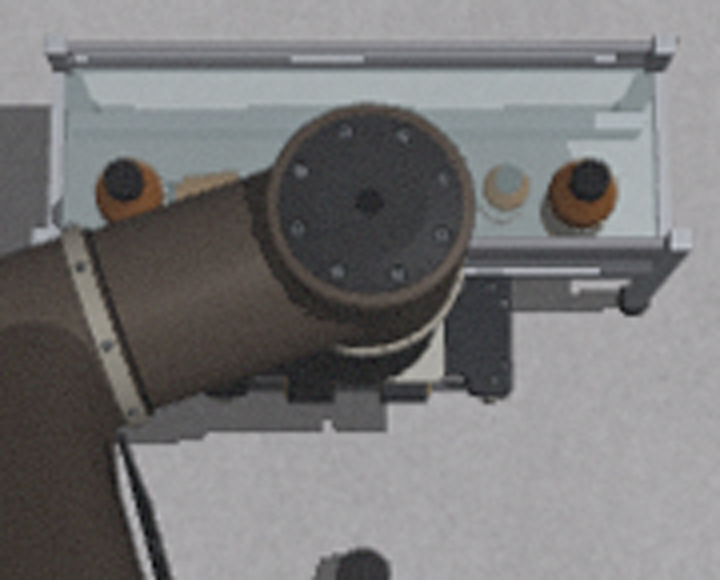

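View pics/s5.png

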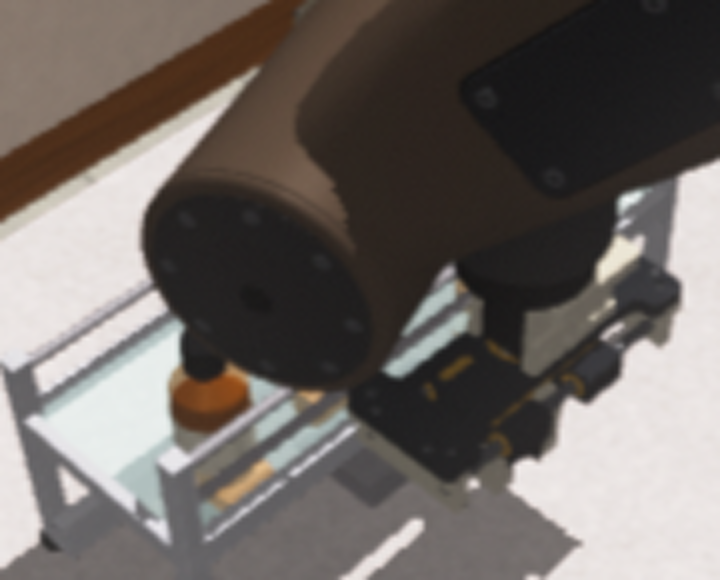

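Call:
apply_moves([
  {"grip": 0.5, "dp": [0, 0, 0], "yaw": 0},
  {"grip": 0.5, "dp": [0, 0, 0], "yaw": 0},
  {"grip": 0.5, "dp": [0, 0, 0], "yaw": 0},
  {"grip": 0.5, "dp": [15, 0, -4], "yaw": 0},
  {"grip": 0.12, "dp": [48, 0, -10], "yaw": 0},
  {"grip": 0.12, "dp": [48, 0, -10], "yaw": 0},
  {"grip": 0.12, "dp": [48, 0, -10], "yaw": 0},
  {"grip": 0.12, "dp": [48, 0, -10], "yaw": 0},
  {"grip": 0.12, "dp": [48, 0, -10], "yaw": 0},
], newtons=45)

```text
time_s: 7.9
tcp_pos: [0.4921, -0.013, 0.0734]
eef_rot: [-180.0, -0.0, 179.5]
contact_force: [0.1, 0.2, 0.1]
gripper_width: 0.0112
```

```bash
python3 - <<'E'
from h import *
import mv
print(mv.upd([48,0,-10],0))
c=cam('wrist'); dump(c,'w6.pkl'); save(c,'w6.png')
c=cam('side'); dump(c,'s6.pkl'); save(c,'s6.png',4,(200,95,380,240))
E
```

```text
[np.float64(0.49206572098225865), np.float64(-0.013363348413734414), np.float64(0.07399999999999998), np.float64(-180.478058230589)]
```

View pics/w6.png

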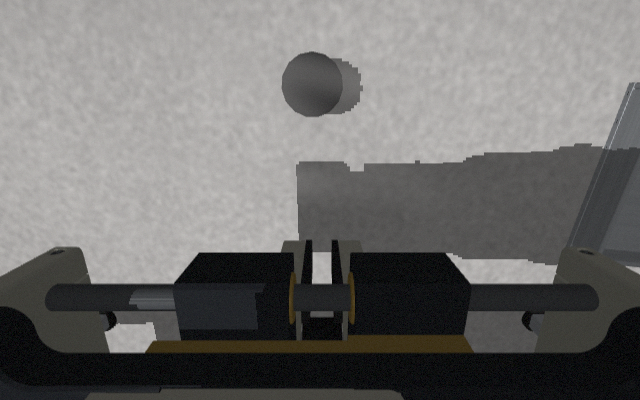

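View pics/s6.png

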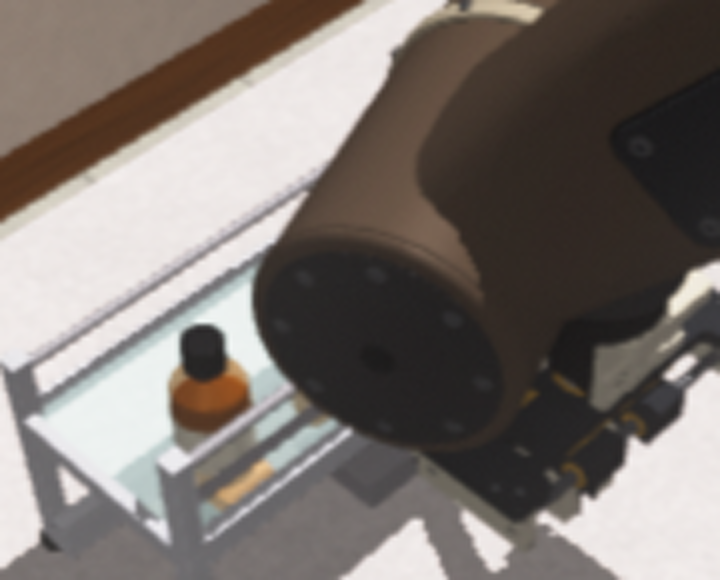

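Call:
apply_moves([
  {"grip": 0.12, "dp": [-10, 0, 0], "yaw": 0},
  {"grip": 0.12, "dp": [-18, 0, 0], "yaw": 0},
  {"grip": 0.12, "dp": [-23, 0, 0], "yaw": 0},
  {"grip": 0.12, "dp": [-28, 0, 0], "yaw": 0},
  {"grip": 0.12, "dp": [-33, 0, 0], "yaw": 0},
  {"grip": 0.12, "dp": [-37, 0, 0], "yaw": 0},
  {"grip": 0.12, "dp": [-40, 0, 0], "yaw": 0},
])

```text
time_s: 8.88
tcp_pos: [0.532, -0.0133, 0.0735]
eef_rot: [-180.0, -0.0, 179.5]
contact_force: [-0.8, -0.7, 0.1]
gripper_width: 0.01
```

```bash
python3 - <<'E'
from h import *
import mv
print(mv.upd([-40,0,0],0)); s=get_state(); print(s['contact_force'],s['moment'])
c=cam('wrist'); dump(c,'w7.pkl'); save(c,'w7.png',3,(220,230,430,360))
c=cam('top'); dump(c,'t7.pkl'); save(c,'t7.png',4,(240,125,420,270))
c=cam('side'); dump(c,'s7.pkl'); save(c,'s7.png',4,(200,95,380,240))
E
```

```text
[np.float64(0.5320643286470331), np.float64(-0.013697092146922307), np.float64(0.07399999999999998), np.float64(-180.478058230589)]
[-0.82378761 -0.74260781  0.08238003] [-0.02138932  0.26936055  0.00393854]
```

View pics/w7.png

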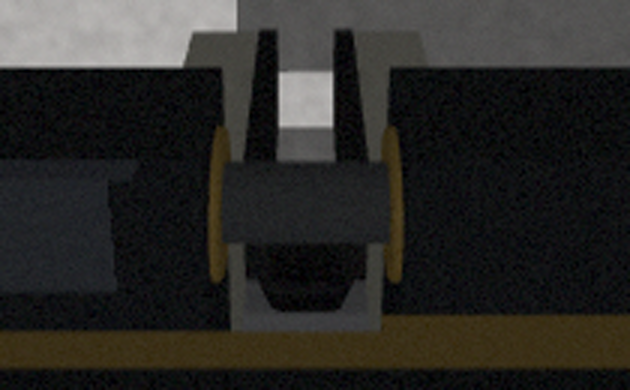

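View pics/s7.png

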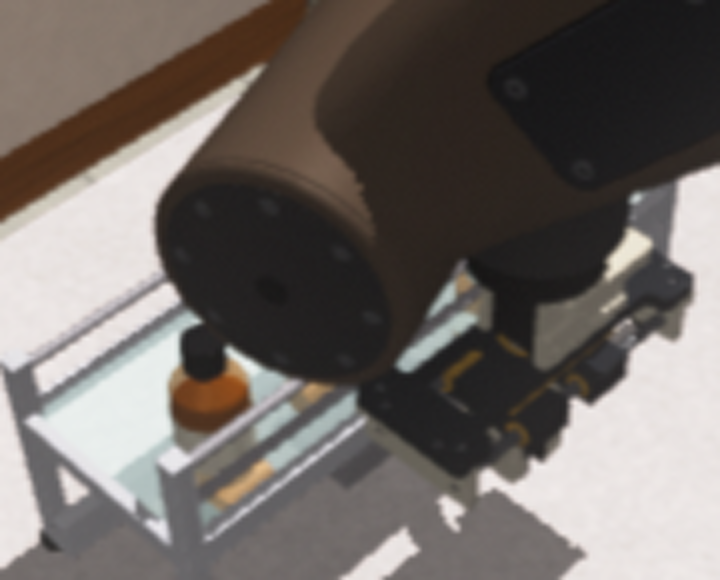

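View pics/t7.png

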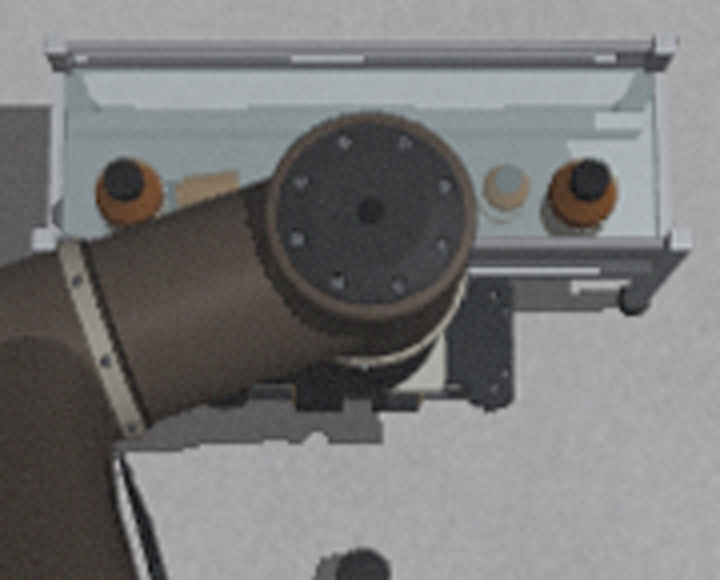

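Call:
apply_moves([
  {"grip": 0.12, "dp": [-1.5, 0, 0], "yaw": 0},
  {"grip": 0.12, "dp": [-3, 0, 0], "yaw": 0},
  {"grip": 0.12, "dp": [-3, 0, 0], "yaw": 0},
])

```text
time_s: 9.4
tcp_pos: [0.535, -0.0133, 0.0736]
eef_rot: [180.0, 0.0, 179.5]
contact_force: [-1.4, -0.6, 1.0]
gripper_width: 0.0104
```

```bash
python3 - <<'E'
from h import *
import mv
print(mv.upd([-3,0,0],0)); s=get_state(); print(s['contact_force'],s['moment'])
c=cam('wrist'); dump(c,'w8.pkl'); save(c,'w8.png',3,(220,230,430,360))
c=cam('side'); dump(c,'s8.pkl'); save(c,'s8.png',6,(260,180,360,240))
E
```

```text
[np.float64(0.5350642242218913), np.float64(-0.013722122926911398), np.float64(0.07399999999999998), np.float64(-180.478058230589)]
[-1.43604487 -0.55622678  1.0281936 ] [0.01170211 0.05873075 0.04609821]
```

View pics/w8.png

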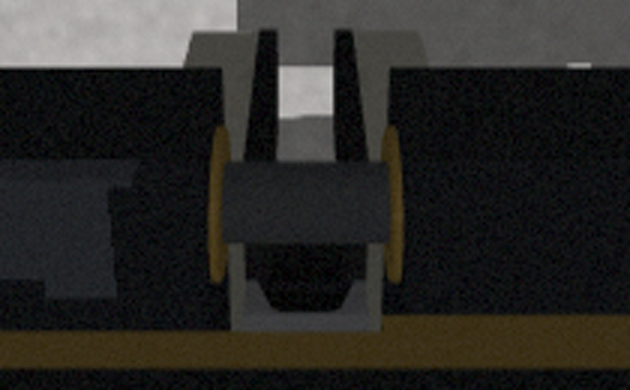

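View pics/s8.png

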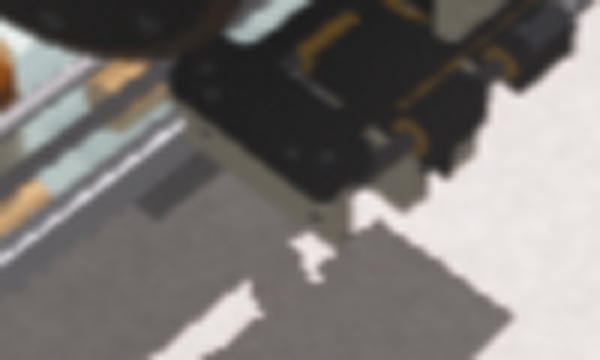

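```bash
python3 - <<'E'
from h import *
for n in ('s7','s8'):
  c=load(n+'.pkl')
  save(c,n+'z.png',10,(275,185,335,220))
c=load('s8.pkl')
print(px2w(c,285.8,215.8,0))
for tip in (.700,.704,.708): print(tip,w2px(c,[tip-.072,.0345,0]),w2px(c,[tip-.072,.0345,.022]),w2px(c,[tip-.05,.0345,.02]))
for x in (.680,.688,.697): print(x,w2px(c,[x,.014,.014]),w2px(c,[x,-.044,.014]),w2px(c,[x,-.015,.03]))
E
```

```text
[ 6.39445596e-01  3.12790163e-02 -1.11022302e-16]
0.7 [[288.07926857 218.98366221]] [[287.78865268 213.44577862]] [[281.61896682 209.2206345 ]]
0.704 [[286.95949579 218.12035759]] [[286.6524726  212.57826119]] [[280.50384682 208.36843391]]
0.708 [[285.84322046 217.25974936]] [[285.51989457 211.71349406]] [[279.3922268  207.51890809]]
0.68 [[279.32423951 200.0139702 ]] [[295.32262125 187.93217521]] [[287.21153129 189.75030777]]
0.688 [[277.15855018 198.38172501]] [[293.16182173 186.37574431]] [[285.02584457 188.15253445]]
0.697 [[274.73795097 196.55735835]] [[290.74630555 184.63584018]] [[282.58286401 186.36667506]]
```

View pics/s8z.png

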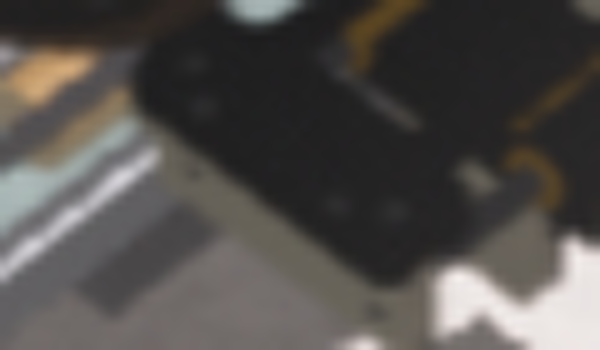

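Call:
apply_moves([
  {"grip": 0.45, "dp": [10, 0, 0], "yaw": 0},
  {"grip": 0.45, "dp": [10, 0, 0], "yaw": 0},
  {"grip": 0.45, "dp": [10, 0, 0], "yaw": 0},
  {"grip": 0.45, "dp": [10, 0, 0], "yaw": 0},
  {"grip": 0.45, "dp": [2, 0, 0.5], "yaw": 0},
  {"grip": 0.45, "dp": [-7.5, 0, 1], "yaw": 0},
  {"grip": 0.1, "dp": [-7.5, 0, 1], "yaw": 0},
  {"grip": 0.1, "dp": [-7.5, 0, 1], "yaw": 0},
  {"grip": 0.1, "dp": [-7.5, 0, 1], "yaw": 0},
  {"grip": 0.1, "dp": [-7.5, 0, 1], "yaw": 0},
], newtons=30)

```text
time_s: 10.75
tcp_pos: [0.5422, -0.0134, 0.0726]
eef_rot: [180.0, -0.0, 179.5]
contact_force: [-0.3, -0.2, -0.5]
gripper_width: 0.02
```

```bash
python3 - <<'E'
from h import *
import mv
print(mv.upd([-7.5,0,1],0)); s=get_state(); print(s['contact_force'],s['moment'])
c=cam('wrist'); dump(c,'w9.pkl'); save(c,'w9.png',3,(220,230,430,360))
E
```

```text
[np.float64(0.5425639631590364), np.float64(-0.013784699876884129), np.float64(0.07299999999999998), np.float64(-180.478058230589)]
[-0.33724557 -0.19945057 -0.46539637] [-0.07885376 -0.12818998  0.00263857]
```

View pics/w9.png

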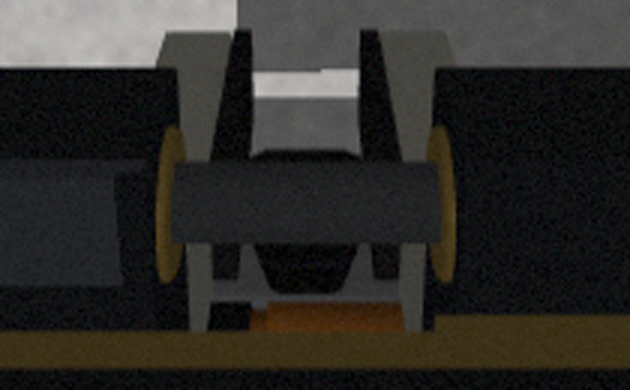

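Call:
apply_moves([
  {"grip": 0.1, "dp": [0, 0, 0], "yaw": 0},
  {"grip": 0.1, "dp": [4, 0, 0], "yaw": 0},
  {"grip": 0.1, "dp": [12, 0, 0], "yaw": 0},
  {"grip": 0.1, "dp": [25, 0, 0], "yaw": 0},
  {"grip": 0.1, "dp": [42, 0, 0], "yaw": 0},
  {"grip": 0.1, "dp": [60, 0, 0], "yaw": 0},
  {"grip": 0.1, "dp": [78, 0, 0], "yaw": 0},
  {"grip": 0.1, "dp": [96, 0, 0], "yaw": 0},
  {"grip": 0.1, "dp": [113, 0, 0], "yaw": 0},
  {"grip": 0.1, "dp": [126, 0, 0], "yaw": 0},
  {"grip": 0.1, "dp": [134, 0, 0], "yaw": 0},
  {"grip": 0.1, "dp": [136, 0, 0], "yaw": 0},
], newtons=30)

```text
time_s: 12.3
tcp_pos: [0.4061, -0.0122, 0.0727]
eef_rot: [180.0, 0.0, 179.6]
contact_force: [-0.1, 0.0, -1.1]
gripper_width: 0.0204
```

```bash
python3 - <<'E'
from h import *
import mv
print(mv.upd([136,0,0],0)); s=get_state(); print(s['contact_force'],s['moment'])
c=cam('wrist'); dump(c,'w10.pkl'); save(c,'w10.png',3,(220,230,430,360))
c=cam('side'); dump(c,'s10.pkl'); save(c,'s10.png',4,(200,125,380,270))
c=cam('top'); dump(c,'t10.pkl'); save(c,'t10.png',4,(240,125,420,270))
E
```

```text
[np.float64(0.4065686970988031), np.float64(-0.01264997118404529), np.float64(0.07299999999999998), np.float64(-180.478058230589)]
[-0.05859707  0.0481292  -1.08920074] [-0.02754045 -0.19821788 -0.03216243]
```

View pics/w10.png

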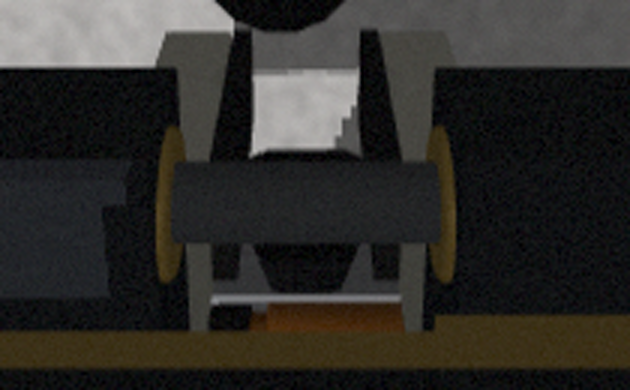

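View pics/s10.png

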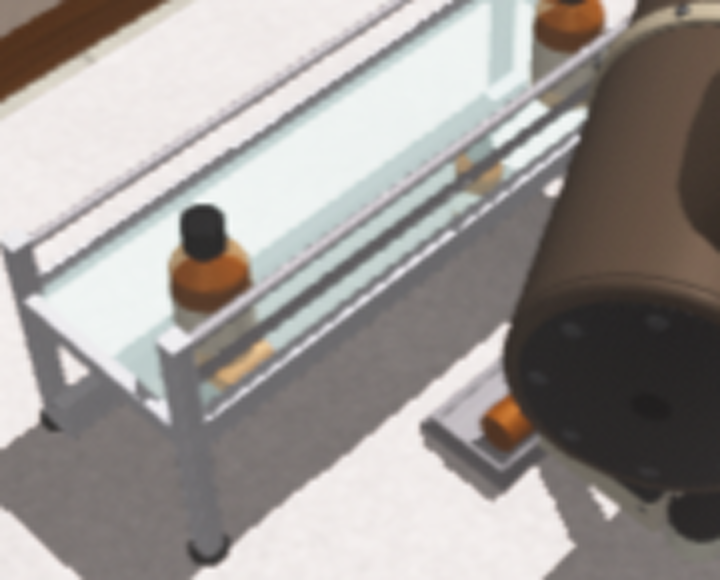

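View pics/t10.png

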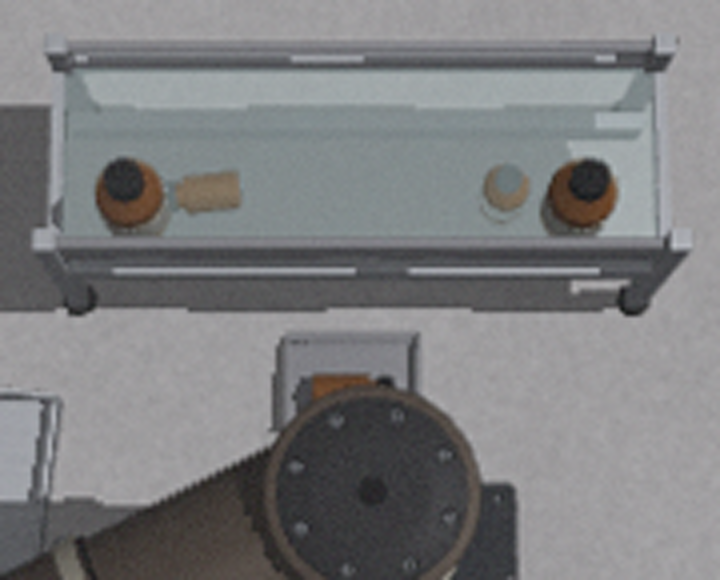

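Call:
apply_moves([
  {"grip": 0.45, "dp": [0, 0, 0], "yaw": 0},
  {"grip": 0.45, "dp": [0, 0, 0], "yaw": 0},
  {"grip": 0.45, "dp": [0, 0, 0], "yaw": 0},
  {"grip": 0.45, "dp": [-10, 0, 4], "yaw": 0},
  {"grip": 0.1, "dp": [-20, 0, 9], "yaw": 0},
  {"grip": 0.1, "dp": [-20, 0, 9], "yaw": 0},
  {"grip": 0.1, "dp": [-20, 0, 9], "yaw": 0},
  {"grip": 0.1, "dp": [-20, 0, 9], "yaw": 0},
  {"grip": 0.1, "dp": [-20, 0, 9], "yaw": 0},
], newtons=45)

```text
time_s: 13.58
tcp_pos: [0.4259, -0.0125, 0.0635]
eef_rot: [-180.0, -0.0, 179.5]
contact_force: [0.4, -0.0, -1.8]
gripper_width: 0.0216
```

```bash
python3 - <<'E'
from h import *
import mv
print(mv.upd([-20,0,9],0)); s=get_state(); print(s['contact_force'],s['moment'])
c=load('t10.pkl')
for x,y,z in [(283,335,.02),(418,335,.02),(345,333,.0034)]: print(px2w(c,240+x/4,125+y/4,z))
print(mv.to([.4265,.0932,.0642],-180.5))
E
```

```text
[np.float64(0.42656800093119035), np.float64(-0.012816843050639237), np.float64(0.06399999999999999), np.float64(-180.478058230589)]
[ 0.38780603 -0.00306631 -1.81318728] [ 0.04577785  0.18224995 -0.00951283]
[0.56451292 0.03504264 0.02      ]
[ 0.56375692 -0.05981044  0.02      ]
[ 0.56861017 -0.00876679  0.0034    ]
([1.0, 106.0, -0.2], 0.0004)
```

Call:
apply_moves([
  {"grip": 0.1, "dp": [0, 2, -1], "yaw": 0},
  {"grip": 0.1, "dp": [0, 8, -1], "yaw": 0},
  {"grip": 0.1, "dp": [0, 20, -1], "yaw": 0},
  {"grip": 0.1, "dp": [0, 36, -1], "yaw": 0},
  {"grip": 0.1, "dp": [0, 53, -1], "yaw": 0},
  {"grip": 0.1, "dp": [0, 70, -1], "yaw": 0},
  {"grip": 0.1, "dp": [0, 86, -1], "yaw": 0},
  {"grip": 0.1, "dp": [0, 98, -1], "yaw": 0},
  {"grip": 0.1, "dp": [0, 104, -1], "yaw": 0},
  {"grip": 0.1, "dp": [0, 106, 0], "yaw": 0},
  {"grip": 0.1, "dp": [0, 106, 0], "yaw": 0},
], newtons=45)

```text
time_s: 14.95
tcp_pos: [0.427, 0.0933, 0.0634]
eef_rot: [-180.0, -0.0, 179.5]
contact_force: [-0.1, -1.1, -1.6]
gripper_width: 0.0219
```

```bash
python3 - <<'E'
from h import *
import mv
print(mv.upd([0,106,0],0)); s=get_state(); print(s['contact_force'],s['moment'])
c=cam('side'); dump(c,'s11.pkl'); save(c,'s11.png',4,(200,125,380,270))
c=cam('top'); dump(c,'t11.pkl'); save(c,'t11.png',4,(220,125,400,270))
E
```

```text
[np.float64(0.4274524218241383), np.float64(0.0931794672610132), np.float64(0.06399999999999999), np.float64(-180.478058230589)]
[-0.09174861 -1.1421449  -1.62180938] [-0.04128477  0.16093095 -0.01110792]
```

View pics/s11.png

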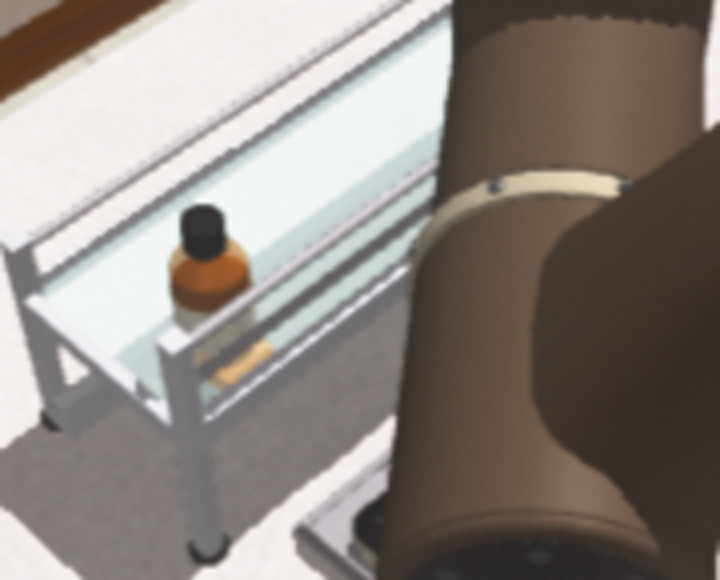

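View pics/t11.png

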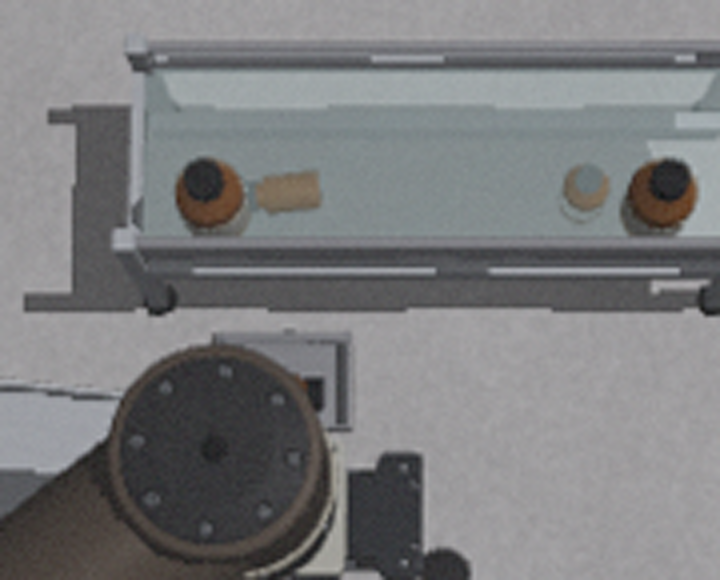

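Call:
apply_moves([
  {"grip": 0.1, "dp": [-4, 0, 0], "yaw": 0},
  {"grip": 0.1, "dp": [-16, 0, 0], "yaw": 0},
  {"grip": 0.1, "dp": [-34, 0, 0], "yaw": 0},
  {"grip": 0.1, "dp": [-54, 0, 0], "yaw": 0},
  {"grip": 0.1, "dp": [-72, 0, 0], "yaw": 0},
  {"grip": 0.1, "dp": [-86, 0, 0], "yaw": 0},
  {"grip": 0.1, "dp": [-97, 0, 0], "yaw": 0},
  {"grip": 0.1, "dp": [-105, 0, 0], "yaw": 0},
  {"grip": 0.1, "dp": [-110, 0, 0], "yaw": 0},
  {"grip": 0.1, "dp": [-112, 0, 0], "yaw": 0},
  {"grip": 0.1, "dp": [-112, 0, 0], "yaw": 0},
], newtons=45)

```text
time_s: 16.42
tcp_pos: [0.539, 0.0927, 0.0636]
eef_rot: [180.0, -0.0, 179.5]
contact_force: [-0.5, -0.2, -1.1]
gripper_width: 0.0217
```

```bash
python3 - <<'E'
from h import *
import mv
print(mv.upd([-112,0,0],0)); s=get_state(); print(s['contact_force'],s['moment'])
c=cam('side'); dump(c,'s12.pkl'); save(c,'s12.png',4,(190,105,370,250))
c=cam('top'); dump(c,'t12.pkl'); save(c,'t12.png',4,(220,125,400,270))
E
```

```text
[np.float64(0.5394485232855069), np.float64(0.0922449848080871), np.float64(0.06399999999999999), np.float64(-180.478058230589)]
[-0.5329141  -0.20335698 -1.06414628] [-0.04399312  0.19206627  0.00055278]
```

View pics/s12.png

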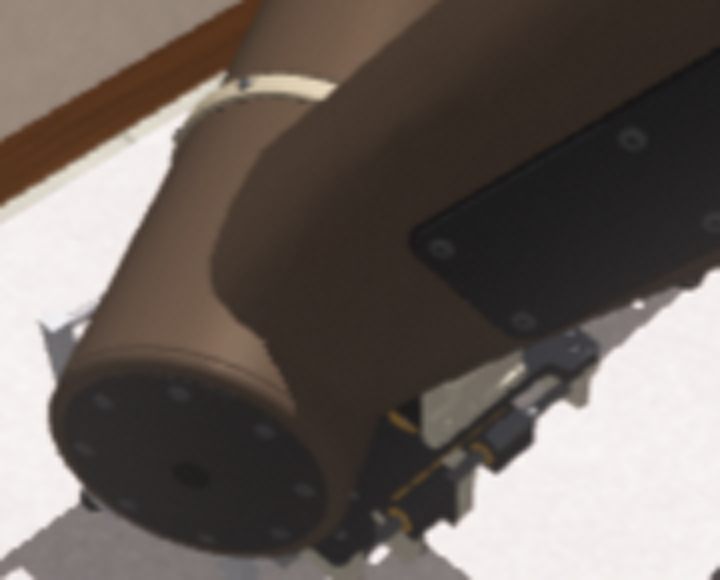

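View pics/t12.png

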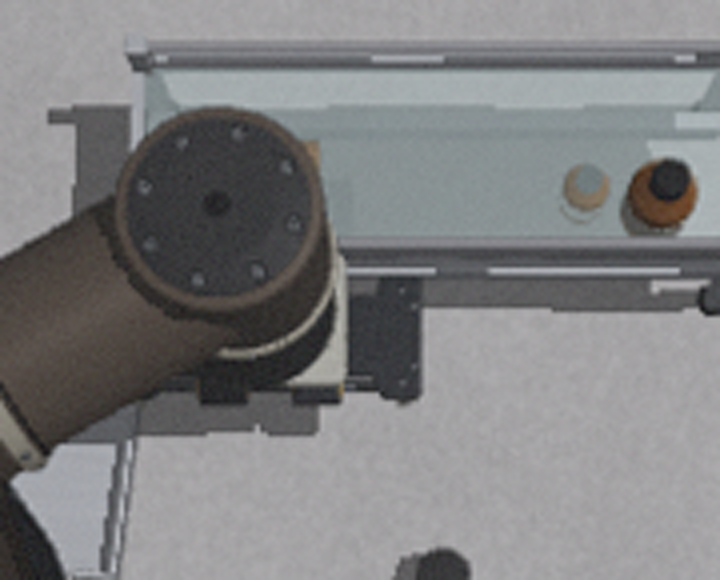

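Call:
apply_moves([
  {"grip": 0.5, "dp": [0, 0, 0], "yaw": 0},
  {"grip": 0.5, "dp": [0, 0, 0], "yaw": 0},
  {"grip": 0.5, "dp": [0, 0, 0], "yaw": 0},
  {"grip": 0.5, "dp": [15, 0, -4], "yaw": 0},
  {"grip": 0.12, "dp": [48, 0, -10], "yaw": 0},
  {"grip": 0.12, "dp": [48, 0, -10], "yaw": 0},
  {"grip": 0.12, "dp": [48, 0, -10], "yaw": 0},
  {"grip": 0.12, "dp": [48, 0, -10], "yaw": 0},
  {"grip": 0.12, "dp": [48, 0, -10], "yaw": 0},
], newtons=45)

```text
time_s: 17.65
tcp_pos: [0.4914, 0.093, 0.0734]
eef_rot: [-180.0, -0.0, 179.5]
contact_force: [-0.2, -0.3, -0.9]
gripper_width: 0.0111
```

Call:
apply_moves([
  {"grip": 0.12, "dp": [-10, 0, 0], "yaw": 0},
  {"grip": 0.12, "dp": [-18, 0, 0], "yaw": 0},
  {"grip": 0.12, "dp": [-23, 0, 0], "yaw": 0},
  {"grip": 0.12, "dp": [-28, 0, 0], "yaw": 0},
  {"grip": 0.12, "dp": [-33, 0, 0], "yaw": 0},
  {"grip": 0.12, "dp": [-37, 0, 0], "yaw": 0},
  {"grip": 0.12, "dp": [-40, 0, 0], "yaw": 0},
  {"grip": 0.12, "dp": [-42, 0, 0], "yaw": 0},
  {"grip": 0.12, "dp": [-43.5, 0, 0], "yaw": 0},
  {"grip": 0.12, "dp": [-43.5, 0, 0], "yaw": 0},
])

```text
time_s: 18.9
tcp_pos: [0.5349, 0.0928, 0.0736]
eef_rot: [180.0, 0.0, 179.5]
contact_force: [-1.0, -0.3, -0.4]
gripper_width: 0.0109
```

```bash
python3 - <<'E'
from h import *
import mv
mv.upd([48,0,-10],0)
print(mv.upd([-43.5,0,0],0)); s=get_state(); print(s['contact_force'],s['moment'])
c=cam('wrist'); dump(c,'w13.pkl'); save(c,'w13.png',3,(220,230,430,360))
c=cam('top'); dump(c,'t13.pkl'); save(c,'t13.png',4,(220,125,400,270))
E
```

```text
[np.float64(0.5349486799232197), np.float64(0.09228253097807074), np.float64(0.07399999999999998), np.float64(-180.478058230589)]
[-1.01640055 -0.25564393 -0.37124003] [0.01356112 0.07565878 0.0712932 ]
```

View pics/w13.png

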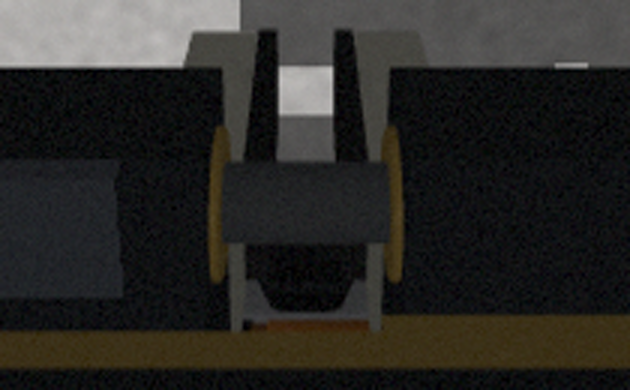

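View pics/t13.png

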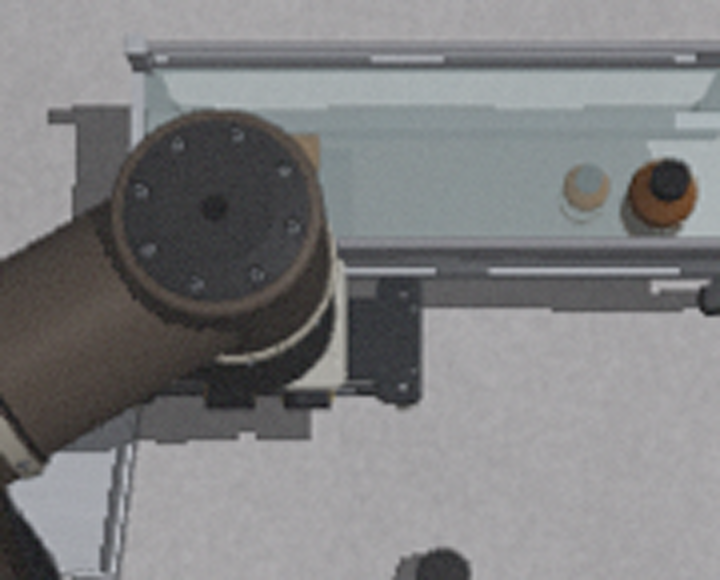

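Call:
apply_moves([
  {"grip": 0.12, "dp": [-1.2, 0, 0], "yaw": 0},
  {"grip": 0.12, "dp": [-2.5, 0, 0], "yaw": 0},
  {"grip": 0.12, "dp": [-2.5, 0, 0], "yaw": 0},
])

```text
time_s: 19.38
tcp_pos: [0.5373, 0.0927, 0.0736]
eef_rot: [180.0, 0.0, 179.5]
contact_force: [-0.6, 0.1, -0.0]
gripper_width: 0.0105
```

```bash
python3 - <<'E'
from h import *
import mv
print(mv.upd([-2.5,0,0],0)); s=get_state(); print(s['contact_force'],s['moment'])
c=cam('wrist'); dump(c,'w14.pkl'); save(c,'w14.png',3,(220,230,430,360))
c=cam('top'); dump(c,'t14.pkl'); save(c,'t14.png',6,(260,145,360,225))
E
```

```text
[np.float64(0.5374485929022681), np.float64(0.0922616719947465), np.float64(0.07399999999999998), np.float64(-180.478058230589)]
[-0.57220086  0.06446776 -0.02434921] [-0.03119091  0.16856913 -0.00454203]
```

View pics/w14.png

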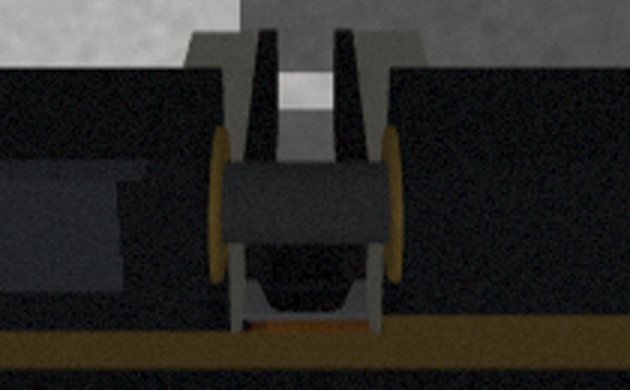

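View pics/t14.png

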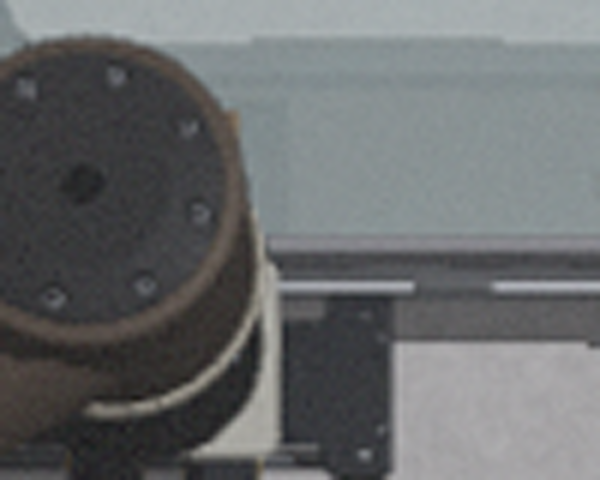

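Call:
apply_moves([
  {"grip": 0.45, "dp": [12, 0, 0], "yaw": 0},
  {"grip": 0.45, "dp": [12, 0, 0], "yaw": 0},
  {"grip": 0.45, "dp": [12, 0, 0], "yaw": 0},
  {"grip": 0.45, "dp": [12, 0, 0], "yaw": 0},
  {"grip": 0.45, "dp": [5, 0, 0.5], "yaw": 0},
  {"grip": 0.45, "dp": [-4, 0, 1], "yaw": 0},
  {"grip": 0.1, "dp": [-6, 0, 1], "yaw": 0},
  {"grip": 0.1, "dp": [-6, 0, 1], "yaw": 0},
  {"grip": 0.1, "dp": [-6, 0, 1], "yaw": 0},
  {"grip": 0.1, "dp": [-6, 0, 1], "yaw": 0},
  {"grip": 0.1, "dp": [-6, 0, 1], "yaw": 0},
], newtons=30)

```text
time_s: 20.85
tcp_pos: [0.5431, 0.0926, 0.0726]
eef_rot: [180.0, 0.0, 179.5]
contact_force: [0.5, -0.3, -0.2]
gripper_width: 0.0193
```

Call:
apply_moves([
  {"grip": 0.1, "dp": [2, 0, 0], "yaw": 0},
  {"grip": 0.1, "dp": [8, 0, 0], "yaw": 0},
  {"grip": 0.1, "dp": [20, 0, 0], "yaw": 0},
  {"grip": 0.1, "dp": [36, 0, 0], "yaw": 0},
  {"grip": 0.1, "dp": [54, 0, 0], "yaw": 0},
  {"grip": 0.1, "dp": [72, 0, 0], "yaw": 0},
  {"grip": 0.1, "dp": [90, 0, 0], "yaw": 0},
  {"grip": 0.1, "dp": [108, 0, 0], "yaw": 0},
  {"grip": 0.1, "dp": [122, 0, 0], "yaw": 0},
  {"grip": 0.1, "dp": [132, 0, 0], "yaw": 0},
  {"grip": 0.1, "dp": [136, 0, 0], "yaw": 0},
  {"grip": 0.1, "dp": [136, 0, 0], "yaw": 0},
], newtons=30)

```text
time_s: 22.35
tcp_pos: [0.407, 0.0938, 0.0726]
eef_rot: [-180.0, -0.0, 179.5]
contact_force: [0.3, -0.3, 0.7]
gripper_width: 0.0195
```

```bash
python3 - <<'E'
from h import *
import mv
mv.upd([-6,0,1],0)
print(mv.upd([136,0,0],0)); s=get_state(); print(s['contact_force'],s['moment'])
c=cam('wrist'); dump(c,'w15.pkl'); save(c,'w15.png',3,(220,230,430,360))
c=cam('side'); dump(c,'s15.pkl'); save(c,'s15.png',4,(200,125,380,270))
c=cam('top'); dump(c,'t15.pkl'); save(c,'t15.png',4,(220,125,400,270))
E
```

```text
[np.float64(0.40745311799175093), np.float64(0.09334633912760716), np.float64(0.07299999999999998), np.float64(-180.478058230589)]
[ 0.28364048 -0.25090879  0.69771825] [-0.10256439  0.29135224 -0.00987461]
```

View pics/t15.png

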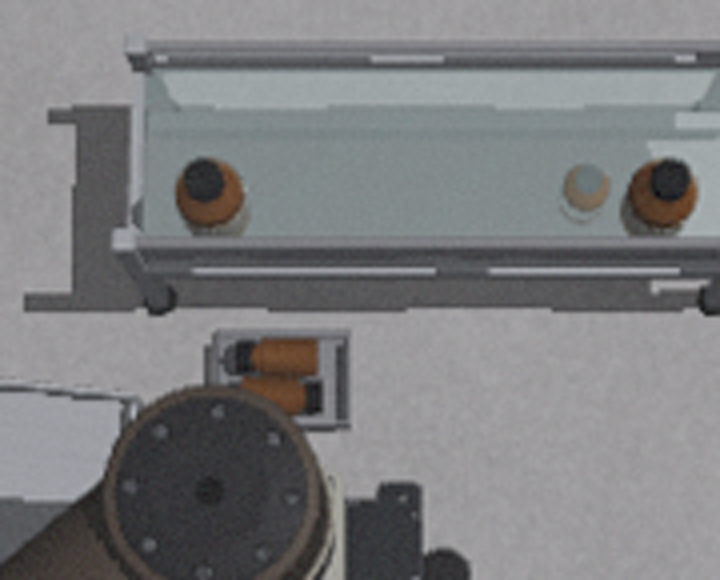

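View pics/s15.png

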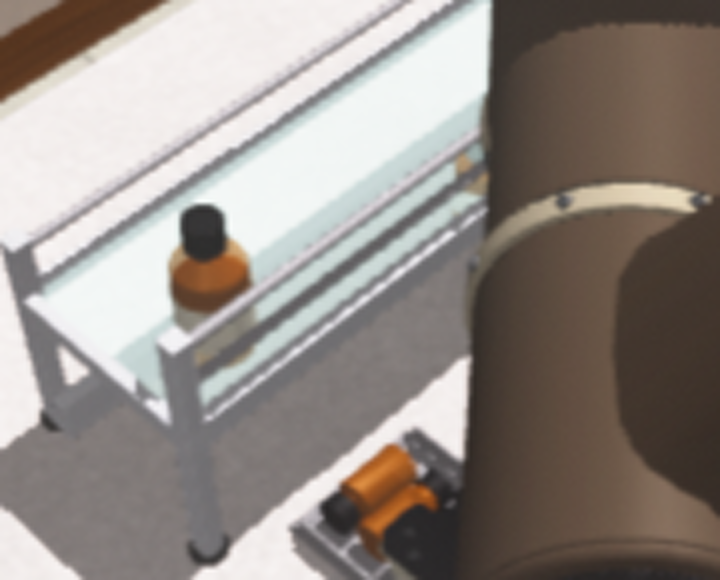

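View pics/w15.png

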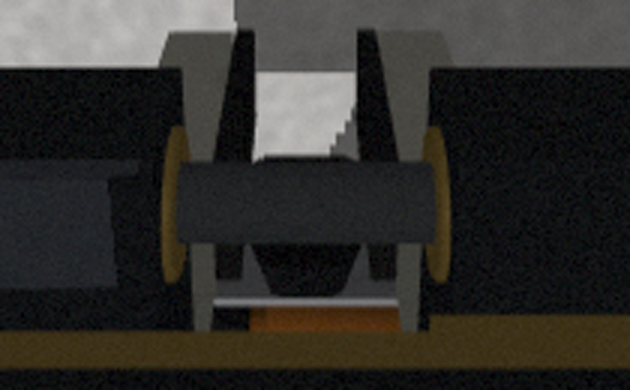

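Call:
apply_moves([
  {"grip": 0.45, "dp": [0, 0, 0], "yaw": 0},
  {"grip": 0.45, "dp": [0, 0, 0], "yaw": 0},
  {"grip": 0.45, "dp": [0, 0, 0], "yaw": 0},
  {"grip": 0.45, "dp": [-12, 0, 5], "yaw": 0},
  {"grip": 0.1, "dp": [-22, 0, 9], "yaw": 0},
  {"grip": 0.1, "dp": [-22, 0, 9], "yaw": 0},
  {"grip": 0.1, "dp": [-22, 0, 9], "yaw": 0},
  {"grip": 0.1, "dp": [-22, 0, 9], "yaw": 0},
  {"grip": 0.1, "dp": [-22, 0, 9], "yaw": 0},
  {"grip": 0.1, "dp": [-22, 0, 9], "yaw": 0},
  {"grip": 0.1, "dp": [-22, 0, 5], "yaw": 0},
  {"grip": 0.1, "dp": [-22, 0, 1], "yaw": 0},
], newtons=60)

```text
time_s: 24.0
tcp_pos: [0.4292, 0.0936, 0.0719]
eef_rot: [-180.0, 0.0, 179.5]
contact_force: [0.0, 0.5, -2.0]
gripper_width: 0.0212
```

```bash
python3 - <<'E'
from h import *
import mv
print(mv.upd([-22,0,1],0)); s=get_state(); print(s['contact_force'],s['moment'],s['joints'],s['time_s'])
c=cam('side'); dump(c,'s16.pkl'); save(c,'s16.png',4,(200,145,360,270))
c=cam('top'); dump(c,'t16.pkl'); save(c,'t16.png',5,(250,190,340,250))
E
```

```text
[np.float64(0.42945235220737693), np.float64(0.09316278007435382), np.float64(0.07199999999999998), np.float64(-180.478058230589)]
[ 0.03863629  0.54706132 -1.97492348] [-0.04317783  0.18833918 -0.03243664] [ 3.81894669e+01  8.11155005e+00 -3.98757111e+01  1.85725513e-03
 -4.20115444e+01 -1.28657703e+02] 24.0
```

View pics/t16.png

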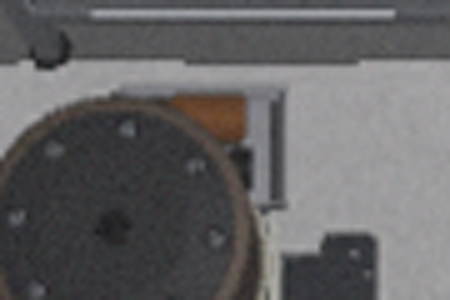

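View pics/s16.png

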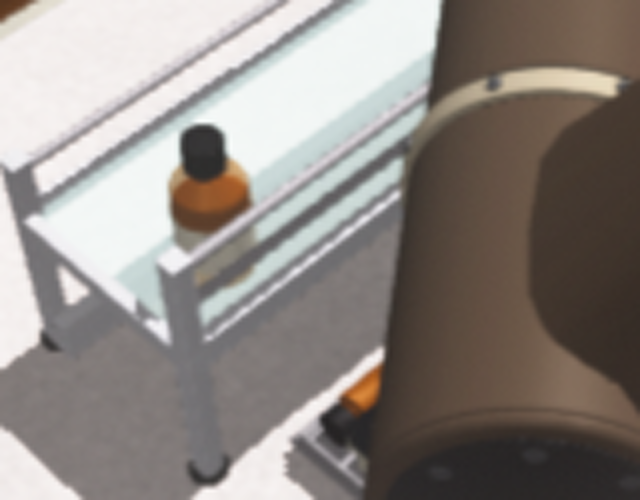

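```bash
python3 -c "
import mv
print(mv.to([.418,.105,.114],-180.48)); print(mv.to([.415,.12,.114],-138)); print(mv.to([.415,.12,.114],-96))"
```

```text
([11.6, 11.7, -42.0], 0.0)
([14.7, 26.7, -42.0], -0.7414)
([14.7, 26.7, -42.0], -1.4744)
```

Call:
apply_moves([
  {"grip": 0.1, "dp": [1, 1, -5], "yaw": 0},
  {"grip": 0.1, "dp": [4, 4, -15], "yaw": -0.02},
  {"grip": 0.1, "dp": [8, 8, -27], "yaw": -0.06},
  {"grip": 0.1, "dp": [11, 12, -36], "yaw": -0.12},
  {"grip": 0.1, "dp": [13, 15, -41], "yaw": -0.19},
  {"grip": 0.1, "dp": [14, 18, -42], "yaw": -0.27},
  {"grip": 0.1, "dp": [15, 20, -42], "yaw": -0.36},
  {"grip": 0.1, "dp": [15, 22, -42], "yaw": -0.45},
  {"grip": 0.1, "dp": [15, 24, -42], "yaw": -0.54},
  {"grip": 0.1, "dp": [15, 26, -42], "yaw": -0.63},
  {"grip": 0.1, "dp": [15, 27, -42], "yaw": -0.71},
  {"grip": 0.1, "dp": [15, 27, -42], "yaw": -0.77},
], newtons=60)

```text
time_s: 25.6
tcp_pos: [0.4143, 0.1211, 0.1144]
eef_rot: [-180.0, 0.0, -136.1]
contact_force: [0.0, -0.5, -1.6]
gripper_width: 0.0214
```

```bash
python3 - <<'E'
from h import *
import mv
print(mv.upd([15,27,-42],-.77)); s=get_state(); print(s['contact_force'],s['moment'],s['joints'],s['time_s'])
print(mv.to([.415,.12,.114],-96))
print(mv.to([.420,.13,.114],-96))
c=cam('side'); dump(c,'s17.pkl'); save(c,'s17.png',4,(200,165,360,310))
c=cam('top'); dump(c,'t17.pkl'); save(c,'t17.png',4,(180,180,340,300))
E
```

```text
[np.float64(0.4146781513529883), np.float64(0.12028699414802206), np.float64(0.11399999999999999), np.float64(-136.3603080055156)]
[ 0.01588385 -0.4908621  -1.62143376] [-0.15996027  0.17544471  0.03171088] [ 4.26739149e+01  3.69285039e+00 -3.77298366e+01  4.57375621e-03
 -4.85282861e+01 -8.87792564e+01] 25.6
([-0.0, -0.4, -0.0], -0.7044)
([-10.6, 3.4, -0.0], -0.7044)
```

View pics/t17.png

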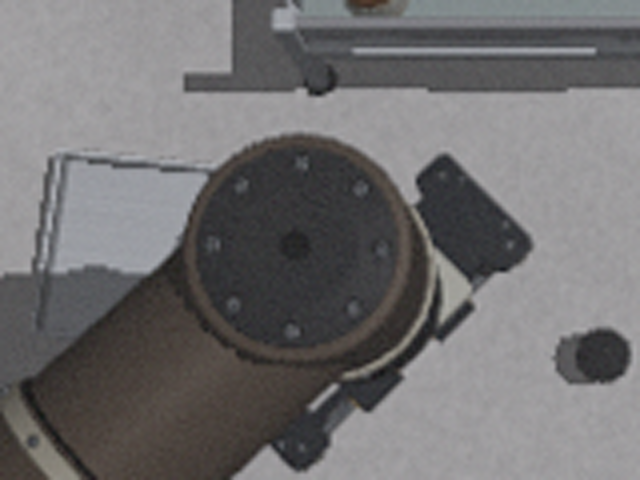

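View pics/s17.png

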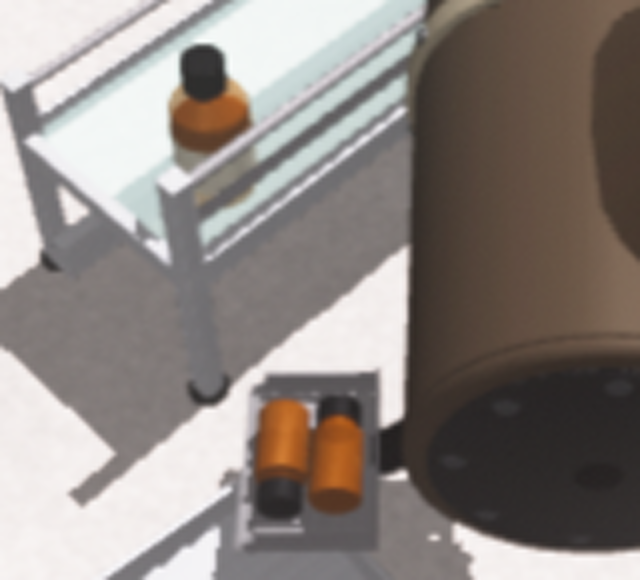

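```bash
python3 -c "
import mv
print(mv.to([.4533,.1614,.114],-96.2))"
```

```text
([-56.3, 3.1, -0.0], -0.7009)
```

Call:
apply_moves([
  {"grip": 0.1, "dp": [0, 0, 0], "yaw": -0.04},
  {"grip": 0.1, "dp": [-1, 0, 0], "yaw": -0.1},
  {"grip": 0.1, "dp": [-3, 0, 0], "yaw": -0.18},
  {"grip": 0.1, "dp": [-6, 0, 0], "yaw": -0.27},
  {"grip": 0.1, "dp": [-11, 1, 0], "yaw": -0.36},
  {"grip": 0.1, "dp": [-17, 1, 0], "yaw": -0.45},
  {"grip": 0.1, "dp": [-25, 1, 0], "yaw": -0.54},
  {"grip": 0.1, "dp": [-34, 2, 0], "yaw": -0.61},
  {"grip": 0.1, "dp": [-43, 2, 0], "yaw": -0.66},
  {"grip": 0.1, "dp": [-50, 3, 0], "yaw": -0.69},
  {"grip": 0.1, "dp": [-55, 3, 0], "yaw": -0.7},
  {"grip": 0.1, "dp": [-56, 3, 0], "yaw": -0.7},
], newtons=60)

```text
time_s: 27.2
tcp_pos: [0.453, 0.1617, 0.1136]
eef_rot: [-180.0, -0.0, -96.3]
contact_force: [-1.0, -0.9, -2.7]
gripper_width: 0.0219
```

```bash
python3 - <<'E'
from h import *
import mv
print(mv.upd([-56,3,0],-.70)); s=get_state(); print(s['contact_force'],s['moment'],s['joints'],s['time_s'])
c=cam('side'); dump(c,'s18.pkl'); save(c,'s18.png',4,(180,250,340,390))
c=cam('top'); dump(c,'t18.pkl'); save(c,'t18.png',4,(160,180,320,300))
E
```

```text
[np.float64(0.4531346493748037), np.float64(0.1611048549432439), np.float64(0.11399999999999999), np.float64(-96.25326234635799)]
[-0.99127186 -0.85839014 -2.71175259] [-0.23289218  0.16294631  0.0542005 ] [ 4.31462936e+01  8.54265239e+00 -3.21171205e+01  1.49469215e-03
 -4.93396106e+01 -4.94196597e+01] 27.2
```

View pics/t18.png

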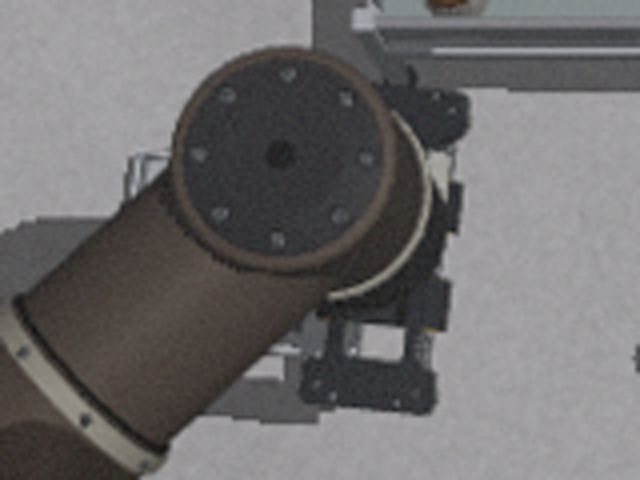

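View pics/s18.png

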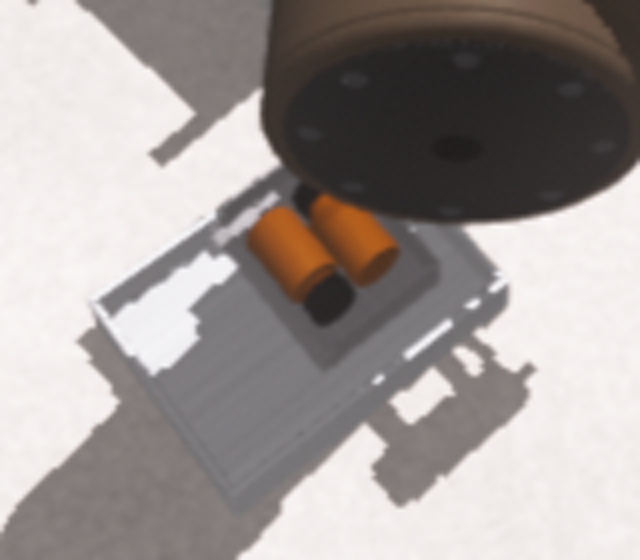

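```bash
python3 - <<'E'
from h import *
c=load('s18.pkl'); a=np.radians(83.75); X=np.array([np.cos(a),np.sin(a),0]);Y=np.array([-X[1],X[0],0])
g=np.array([.453,.1617,.1136+.019])
P=lambda x,y,z:g+X*x+Y*y+[0,0,z]
for n,q in dict(lipL=(.143,.048,-.083),lipR=(.143,-.048,-.083),rearL=(.071,.048,-.083),rearLtop=(.073,.048,-.063)).items():
    u=w2px(c,P(*q))[0]; print(n,(u-[180,250])*4)
T=np.array([.4664,.2817,0]);b=np.radians(-6.2);tx=np.array([np.cos(b),np.sin(b),0]);ty=np.array([-tx[1],tx[0],0])
for sx in(-.065,.065):
  for sy in(-.085,.085): print(sx,sy,(w2px(c,T+tx*sx+ty*sy+[0,0,.028])[0]-[180,250])*4)
E
```

```text
lipL [324.09358332 370.65536643]
lipR [211.77601162 230.88734801]
rearL [441.77325749 279.84395331]
rearLtop [437.39075443 263.85333985]
-0.065 -0.085 [517.55124762 280.32482322]
-0.065 0.085 [240.19779061 500.03084923]
0.065 -0.085 [363.93041345 111.08518032]
0.065 0.085 [ 93.33865408 301.13259446]
```

Call:
apply_moves([
  {"grip": 0.1, "dp": [0, 0, 5], "yaw": 0},
  {"grip": 0.1, "dp": [0, 0, 13], "yaw": 0},
  {"grip": 0.1, "dp": [0, 0, 22], "yaw": 0},
  {"grip": 0.1, "dp": [0, 0, 31], "yaw": 0},
  {"grip": 0.1, "dp": [0, 0, 39], "yaw": 0},
  {"grip": 0.1, "dp": [0, 0, 44], "yaw": 0},
  {"grip": 0.1, "dp": [0, 0, 46], "yaw": 0},
  {"grip": 0.1, "dp": [0, 0, 46], "yaw": 0},
], newtons=60)

```text
time_s: 28.3
tcp_pos: [0.453, 0.1616, 0.0676]
eef_rot: [-180.0, 0.0, -96.2]
contact_force: [-1.2, 0.3, -2.8]
gripper_width: 0.0213
```

```bash
python3 - <<'E'
from h import *
import mv
print(mv.upd([0,0,46],0)); s=get_state(); print(s['contact_force'],s['moment'],s['time_s'])
c=cam('side'); dump(c,'s19.pkl'); save(c,'s19.png',4,(180,250,340,390))
L=.1653;a0=np.degrees(np.arctan2(83,-143))
for phi in range(0,61,5):
    v=np.radians(a0-phi); print(phi, np.round([L*np.cos(v)*1e3+143, L*np.sin(v)*1e3-83],1))
E
```

```text
[np.float64(0.4531346493748037), np.float64(0.1611048549432439), np.float64(0.06799999999999999), np.float64(-96.25326234635799)]
[-1.16739508  0.28347548 -2.82878299] [-0.18836197  0.09654795 -0.00905063] 28.3
0 [ 0. -0.]
5 [ 7.8 12.1]
10 [16.6 23.5]
15 [26.4 34.2]
20 [37.  43.9]
25 [48.5 52.6]
30 [60.7 60.3]
35 [73.5 67. ]
40 [86.8 72.5]
45 [100.6  76.8]
50 [114.7  79.9]
55 [129.   81.7]
60 [143.4  82.3]
```

View pics/s19.png

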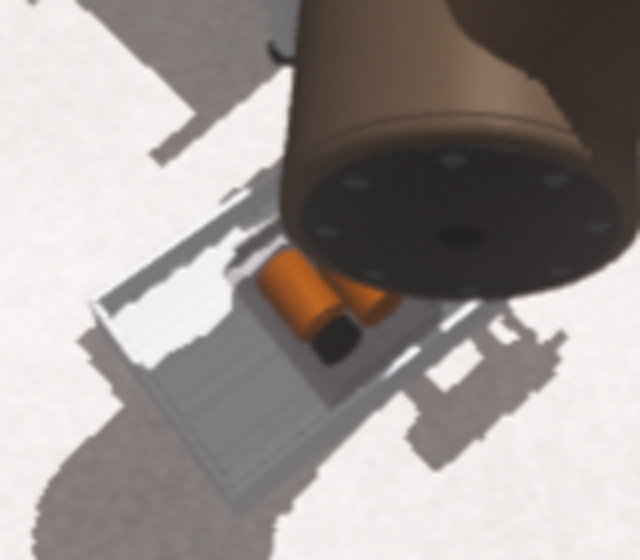

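Call:
apply_moves([
  {"grip": 0.1, "dp": [0, 0, 0], "yaw": 0},
  {"grip": 0.1, "dp": [-2, 0, -4], "yaw": 0},
  {"grip": 0.1, "dp": [-5, 0, -8], "yaw": 0},
  {"grip": 0.1, "dp": [-8, 0, -12], "yaw": 0},
  {"grip": 0.1, "dp": [-13, 0, -18], "yaw": 0},
  {"grip": 0.1, "dp": [-17, 0, -23.5], "yaw": 0},
  {"grip": 0.1, "dp": [-17, 0, -23.5], "yaw": 0},
], newtons=8)

```text
time_s: 29.22
tcp_pos: [0.4552, 0.1791, 0.0917]
eef_rot: [-179.9, 0.1, -96.2]
contact_force: [-0.6, 0.2, 0.2]
gripper_width: 0.0219
```

```bash
python3 - <<'E'
from h import *
import mv
print(mv.upd([-17,0,-23.5],0)); s=get_state(); print(s['contact_force'],s['moment'],s['time_s'])
c=cam('side'); dump(c,'s20.pkl'); save(c,'s20.png',4,(180,250,340,390))
c=cam('wrist'); dump(c,'w20.pkl'); save(c,'w20.png',3,(220,200,430,360))
E
```

```text
[np.float64(0.4549863484487235), np.float64(0.17800370728710574), np.float64(0.0915), np.float64(-96.25326234635799)]
[-0.59480787  0.23270768  0.23504518] [ 0.06451779 -0.06568219 -0.05321971] 29.225
```

View pics/s20.png

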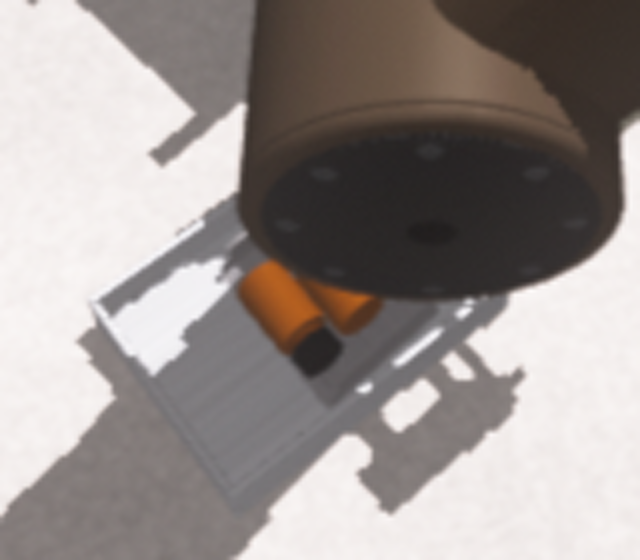

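View pics/w20.png

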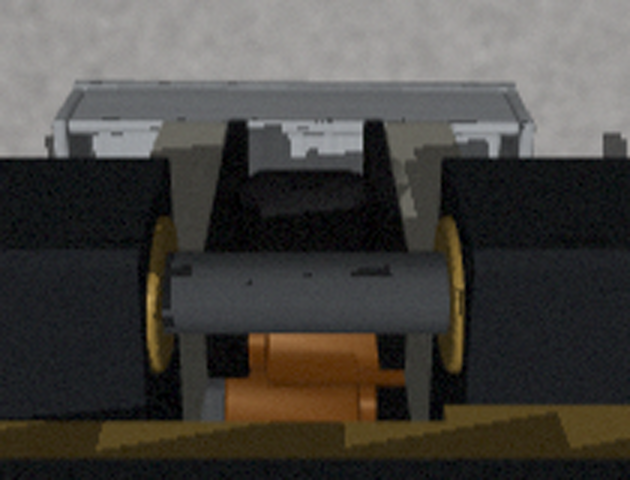

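Call:
apply_moves([
  {"grip": 0.1, "dp": [-5, 0, -6], "yaw": 0},
  {"grip": 0.1, "dp": [-12, 0, -13], "yaw": 0},
  {"grip": 0.1, "dp": [-20, 0, -20], "yaw": 0},
  {"grip": 0.1, "dp": [-29, 0, -29], "yaw": 0},
  {"grip": 0.1, "dp": [-38, 0, -37], "yaw": 0},
  {"grip": 0.1, "dp": [-45, 0, -43], "yaw": 0},
  {"grip": 0.1, "dp": [-51, 0, -49], "yaw": 0},
  {"grip": 0.1, "dp": [-55, 0, -53], "yaw": 0},
  {"grip": 0.1, "dp": [-57, 0, -55], "yaw": 0},
  {"grip": 0.1, "dp": [-57, 0, -55], "yaw": 0},
], newtons=8)

```text
time_s: 30.58
tcp_pos: [0.4609, 0.2351, 0.1461]
eef_rot: [180.0, 0.0, -96.2]
contact_force: [0.4, -0.8, -2.1]
gripper_width: 0.0219
```

```bash
python3 - <<'E'
from h import *
import mv
print(mv.upd([-57,0,-55],0)); s=get_state(); print(s['contact_force'],s['moment'],s['time_s'])
c=cam('side'); dump(c,'s21.pkl'); save(c,'s21.png',4,(180,250,340,390))
c=cam('wrist'); dump(c,'w21.pkl'); save(c,'w21.png',3,(220,200,430,360))
E
```

```text
[np.float64(0.4611949865201017), np.float64(0.2346645651459366), np.float64(0.1465), np.float64(-96.25326234635799)]
[ 0.38492605 -0.77322537 -2.08961614] [-0.0380283   0.09927184  0.01366467] 30.575
```

View pics/s21.png

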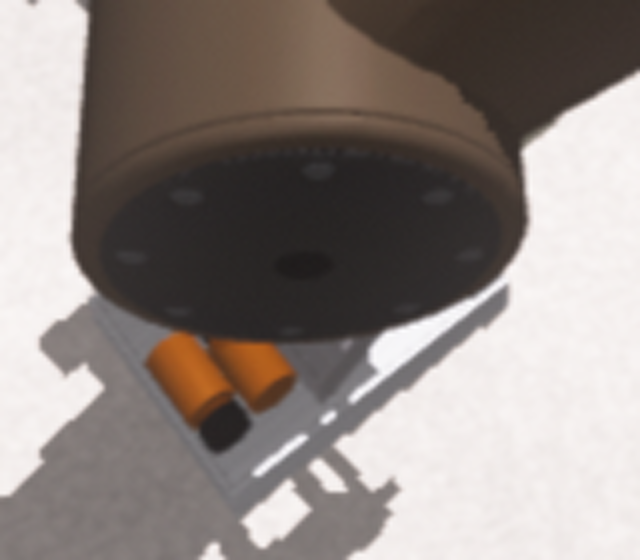

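View pics/w21.png

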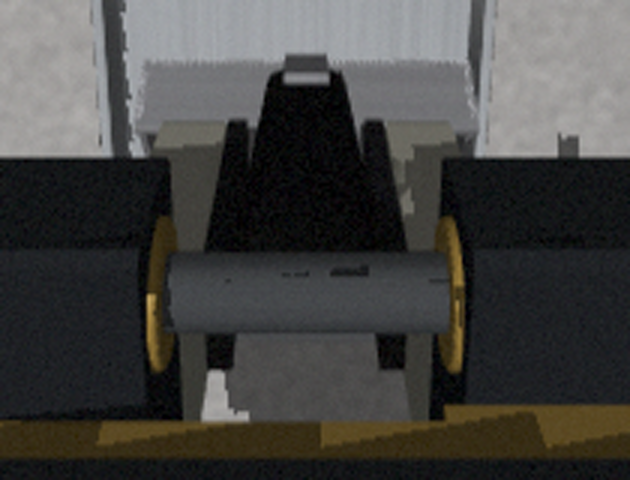

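Call:
apply_moves([
  {"grip": 0.1, "dp": [0, 0, 0], "yaw": 0},
  {"grip": 0.1, "dp": [0, 0, 0], "yaw": 0},
  {"grip": 0.1, "dp": [2, 0, -3], "yaw": 0},
  {"grip": 0.1, "dp": [4, 0, -10], "yaw": 0},
  {"grip": 0.1, "dp": [6, 0, -22], "yaw": 0},
  {"grip": 0.1, "dp": [8, 0, -40], "yaw": 0},
  {"grip": 0.1, "dp": [10, 0, -60], "yaw": 0},
  {"grip": 0.1, "dp": [15, 0, -80], "yaw": 0},
  {"grip": 0.1, "dp": [25, 0, -93], "yaw": 0},
  {"grip": 0.1, "dp": [35, 0, -95], "yaw": 0},
  {"grip": 0.1, "dp": [35, 0, -95], "yaw": 0},
], newtons=60)

```text
time_s: 32.05
tcp_pos: [0.4567, 0.1993, 0.2408]
eef_rot: [180.0, 0.0, -96.3]
contact_force: [-0.6, -0.2, -1.8]
gripper_width: 0.0217
```

```bash
python3 - <<'E'
from h import *
import mv
print(mv.upd([35,0,-95],0)); s=get_state(); print(s['contact_force'],s['joints'],s['time_s'])
c=cam('side'); dump(c,'s22.pkl'); save(c,'s22.png',1)
c=cam('wrist'); dump(c,'w22.pkl'); save(c,'w22.png',1)
print(mv.to([.39,-.30,.24],-167.7))
print(mv.to([.40,-.03,.24],-132))
E
```

```text
[np.float64(0.4573826648973256), np.float64(0.1998728103203387), np.float64(0.2415), np.float64(-96.25326234635799)]
[-0.64290591 -0.18554341 -1.7811082 ] [ 4.62007208e+01  3.15266758e+00 -1.97675266e+01 -2.03705725e-02
 -6.70926135e+01 -5.24916233e+01] 32.05
([504.2, 12.5, 1.5], 1.247)
([234.8, 32.0, 1.5], 0.6239)
```

View pics/s22.png

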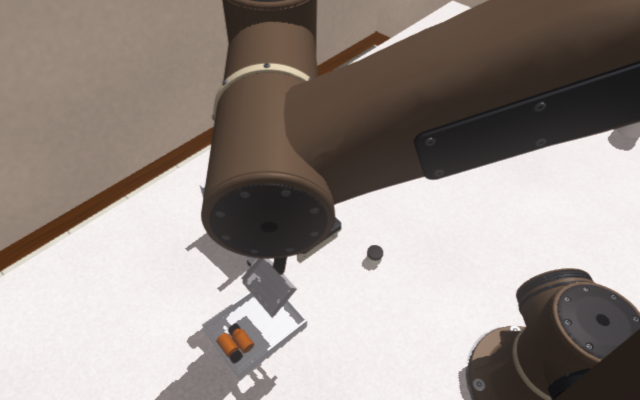

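View pics/w22.png

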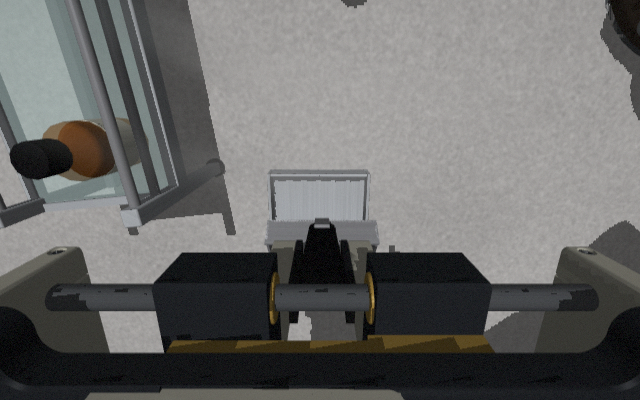

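```bash
python3 - <<'E'
import mv,numpy as np
c=mv.load()
for t,yaw in [((.45,.08,.241),-115),((.443,-.03,.241),-132),((.425,-.15,.241),-150),((.39,-.30,.241),-167.7)]: print(mv.to(t,yaw))
E
```

```text
([120.0, -5.7, 0.5], 0.3272)
([230.1, -10.7, 0.5], 0.6239)
([351.3, -5.9, 0.5], 0.9381)
([504.2, 12.5, 0.5], 1.247)
```

Call:
apply_moves([
  {"grip": 0.1, "dp": [10, 0, 0], "yaw": 0.03},
  {"grip": 0.1, "dp": [35, -2, 0], "yaw": 0.09},
  {"grip": 0.1, "dp": [75, -4, 0], "yaw": 0.2},
  {"grip": 0.1, "dp": [120, -6, 0], "yaw": 0.33},
  {"grip": 0.1, "dp": [165, -8, 0], "yaw": 0.45},
  {"grip": 0.1, "dp": [210, -10, 0], "yaw": 0.57},
  {"grip": 0.1, "dp": [255, -10, 0], "yaw": 0.69},
  {"grip": 0.1, "dp": [300, -8, 0], "yaw": 0.81},
  {"grip": 0.1, "dp": [345, -6, 0], "yaw": 0.92},
  {"grip": 0.1, "dp": [390, 0, 0], "yaw": 1.02},
  {"grip": 0.1, "dp": [425, 4, 0], "yaw": 1.1},
  {"grip": 0.1, "dp": [445, 6, 0], "yaw": 1.14},
], newtons=60)

```text
time_s: 33.65
tcp_pos: [0.4016, -0.243, 0.2406]
eef_rot: [180.0, -0.1, -161.8]
contact_force: [0.9, 0.2, -1.8]
gripper_width: 0.0219
```

```bash
python3 - <<'E'
from h import *
import mv
print(mv.upd([445,6,0],1.14)); s=get_state(); print(s['contact_force'],s['joints'],s['time_s'])
print(mv.to([.39,-.30,.241],-167.7))
E
```

```text
[np.float64(0.40294741772335557), np.float64(-0.24182596018407282), np.float64(0.2415), np.float64(-161.57045099127183)]
[ 0.86226163  0.1545504  -1.83167961] [-7.06359929e+00  2.24428834e-01 -2.28569245e+01  1.94348174e-03
 -6.69773462e+01 -6.47611894e+01] 33.65
([30.7, -51.1, 0.5], 0.107)
```

```bash
python3 - <<'E'
import mv
print(mv.to([.50,-.277,.241],-167.7),mv.to([.50,-.277,.157],-167.7))
E
```

```text
([-81.0, -64.1, 0.5], 0.107) ([-81.0, -64.1, 84.5], 0.107)
```

Call:
apply_moves([
  {"grip": 0.1, "dp": [-10, -15, 0], "yaw": 0.03},
  {"grip": 0.1, "dp": [-30, -35, 5], "yaw": 0.06},
  {"grip": 0.1, "dp": [-55, -52, 20], "yaw": 0.09},
  {"grip": 0.1, "dp": [-72, -62, 40], "yaw": 0.107},
  {"grip": 0.1, "dp": [-81, -64, 60], "yaw": 0.107},
  {"grip": 0.1, "dp": [-81, -64, 75], "yaw": 0.107},
  {"grip": 0.1, "dp": [-81, -64, 80], "yaw": 0.107},
  {"grip": 0.1, "dp": [-81, -64, 80], "yaw": 0.107},
], newtons=60)

```text
time_s: 34.65
tcp_pos: [0.4996, -0.2765, 0.1612]
eef_rot: [-180.0, -0.0, -167.7]
contact_force: [0.0, -0.5, -1.2]
gripper_width: 0.0216
```

```bash
python3 - <<'E'
from h import *
import mv
print(mv.upd([-81,-64,80],.107)); s=get_state(); print(s['contact_force'],s['joints'],s['time_s'])
c=cam('side'); dump(c,'s23.pkl'); save(c,'s23.png',3,(300,100,560,280))
c=cam('top'); dump(c,'t23.pkl'); save(c,'t23.png',1)
c=cam('wrist'); dump(c,'w23.pkl'); save(c,'w23.png',1)
E
```

```text
[np.float64(0.5000260333553258), np.float64(-0.2769363914970059), np.float64(0.16149999999999998), np.float64(-167.70109939917162)]
[ 0.0464155  -0.46820292 -1.20965207] [-9.33203017e+00  1.38039012e+01 -1.79195155e+01  1.06894533e-02
 -5.82826610e+01 -6.83646510e+01] 34.65
```

View pics/s23.png

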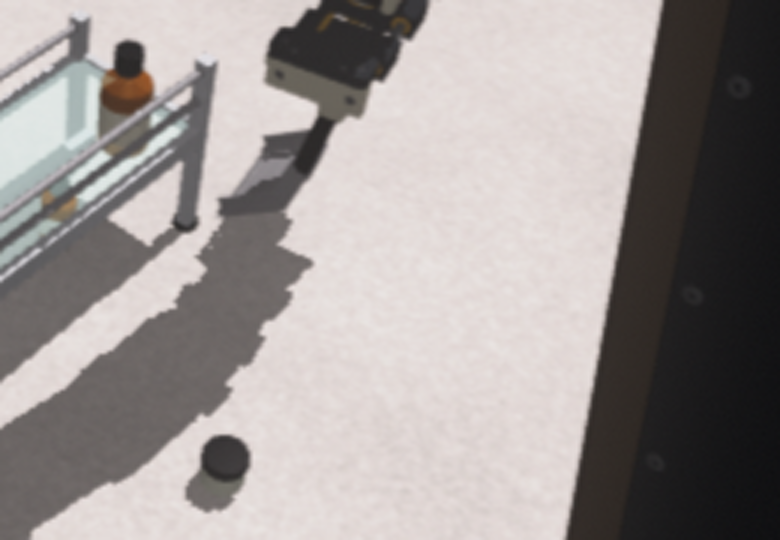

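View pics/t23.png

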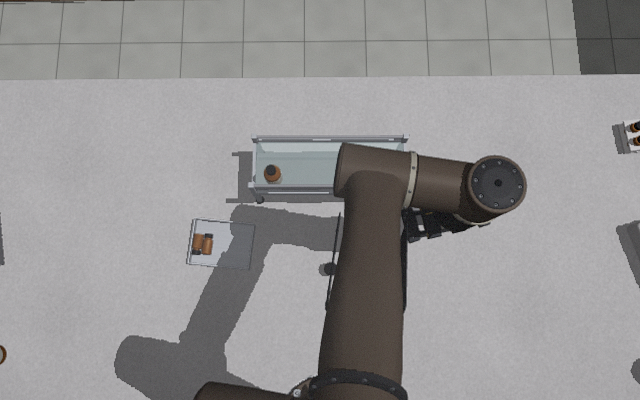

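View pics/w23.png

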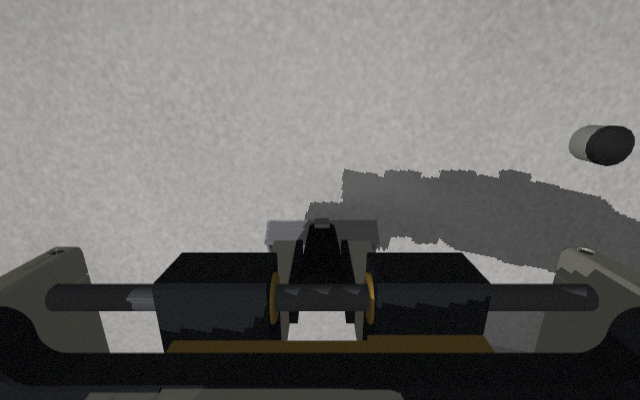

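Call:
apply_moves([
  {"grip": 0.1, "dp": [0, 0, 6], "yaw": 0},
  {"grip": 0.1, "dp": [0, 0, 12], "yaw": 0},
  {"grip": 0.1, "dp": [0, 0, 15], "yaw": 0},
  {"grip": 0.1, "dp": [0, 0, 15], "yaw": 0},
], newtons=60)

```text
time_s: 35.3
tcp_pos: [0.4996, -0.2765, 0.1457]
eef_rot: [180.0, -0.0, -167.7]
contact_force: [-0.1, 0.1, -1.9]
gripper_width: 0.0215
```

Call:
apply_moves([
  {"grip": 0.1, "dp": [0, 0, 0], "yaw": 0},
  {"grip": 0.1, "dp": [3, 0, 1], "yaw": 0},
  {"grip": 0.1, "dp": [10, 0, 3], "yaw": 0},
  {"grip": 0.1, "dp": [18, 0, 6], "yaw": 0},
  {"grip": 0.1, "dp": [26, 0, 9], "yaw": 0},
  {"grip": 0.1, "dp": [35, 0, 13], "yaw": 0},
  {"grip": 0.1, "dp": [43, 0, 17], "yaw": 0},
  {"grip": 0.1, "dp": [48, 0, 20], "yaw": 0},
  {"grip": 0.1, "dp": [48, 0, 20], "yaw": 0},
], newtons=7)

```text
time_s: 36.42
tcp_pos: [0.4526, -0.2869, 0.1261]
eef_rot: [-180.0, -0.0, -167.7]
contact_force: [0.9, -1.3, -1.8]
gripper_width: 0.0218
```

```bash
python3 - <<'E'
from h import *
import mv
mv.upd([0,0,15],0)
print(mv.upd([48,0,20],0)); s=get_state(); print(s['contact_force'],s['moment'],s['time_s'])
c=cam('side'); dump(c,'s24.pkl'); save(c,'s24.png',4,(350,110,500,230))
c=cam('wrist'); dump(c,'w24.pkl'); save(c,'w24.png',1)
E
```

```text
[np.float64(0.45312764958358437), np.float64(-0.2871609501475521), np.float64(0.12649999999999997), np.float64(-167.70109939917162)]
[ 0.93433075 -1.27121152 -1.78413709] [-0.00211754  0.08780541 -0.03039732] 36.425
```

View pics/s24.png

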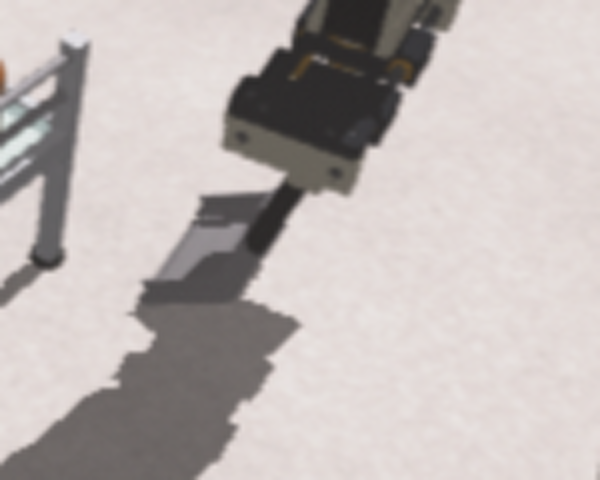

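View pics/w24.png

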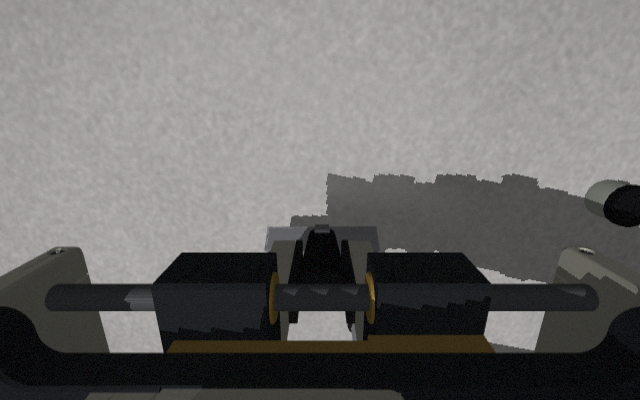

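```bash
python3 - <<'E'
from h import *
c=load('s24.pkl'); a=np.radians(12.3); X=np.array([np.cos(a),np.sin(a),0]);Y=np.array([-X[1],X[0],0])
g=np.array([.4526,-.2869,.1261+.019])
for phi in (20,25,30,35,40,45):
    f=np.radians(phi); out=[]
    for q in [(.143,.048,-.083),(.143,-.048,-.083),(.071,.048,-.059),(.071,-.048,-.059)]:
        x=q[0]*np.cos(f)+q[2]*np.sin(f); z=-q[0]*np.sin(f)+q[2]*np.cos(f)
        out.append(np.round((w2px(c,g+X*x+Y*q[1]+[0,0,z])[0]-[350,110])*4).tolist()); 
    print(phi,out,z)
E
```

```text
20 [[107.0, 272.0], [166.0, 187.0], [199.0, 256.0], [257.0, 168.0]] -0.07972529480249108
25 [[121.0, 287.0], [179.0, 202.0], [209.0, 264.0], [266.0, 176.0]] -0.083478056018752
30 [[136.0, 302.0], [194.0, 217.0], [219.0, 272.0], [276.0, 184.0]] -0.08659549882328188
35 [[152.0, 316.0], [209.0, 230.0], [229.0, 279.0], [286.0, 191.0]] -0.08905389759397478
40 [[169.0, 329.0], [225.0, 243.0], [240.0, 286.0], [296.0, 197.0]] -0.09083454243176398
45 [[186.0, 342.0], [242.0, 254.0], [252.0, 292.0], [307.0, 202.0]] -0.09192388155425116
```

Call:
apply_moves([
  {"grip": 0.1, "dp": [6, 0, 3], "yaw": 0},
  {"grip": 0.1, "dp": [13, 0, 8], "yaw": 0},
  {"grip": 0.1, "dp": [20, 0, 13], "yaw": 0},
  {"grip": 0.1, "dp": [26, 0, 18], "yaw": 0},
  {"grip": 0.1, "dp": [33, 0, 24], "yaw": 0},
  {"grip": 0.1, "dp": [40, 0, 31], "yaw": 0},
  {"grip": 0.1, "dp": [47, 0, 38], "yaw": 0},
  {"grip": 0.1, "dp": [53, 0, 46], "yaw": 0},
  {"grip": 0.1, "dp": [58, 0, 53], "yaw": 0},
  {"grip": 0.1, "dp": [62, 0, 60], "yaw": 0},
  {"grip": 0.1, "dp": [63, 0, 62], "yaw": 0},
  {"grip": 0.1, "dp": [63, 0, 62], "yaw": 0},
], newtons=7)

```text
time_s: 38.02
tcp_pos: [0.3912, -0.3002, 0.0639]
eef_rot: [180.0, -0.0, -167.7]
contact_force: [-0.3, -0.1, 0.7]
gripper_width: 0.0222
```

```bash
python3 - <<'E'
from h import *
import mv
print(mv.upd([63,0,62],0)); s=get_state(); print(s['contact_force'],s['moment'],s['time_s'])
c=cam('side'); dump(c,'s25.pkl'); save(c,'s25.png',4,(350,110,500,230))
E
```

```text
[np.float64(0.39157352088317376), np.float64(-0.30058068337639404), np.float64(0.06449999999999997), np.float64(-167.70109939917162)]
[-0.34986594 -0.06846006  0.73269925] [-0.04916672  0.28422263  0.05190684] 38.025
```

View pics/s25.png

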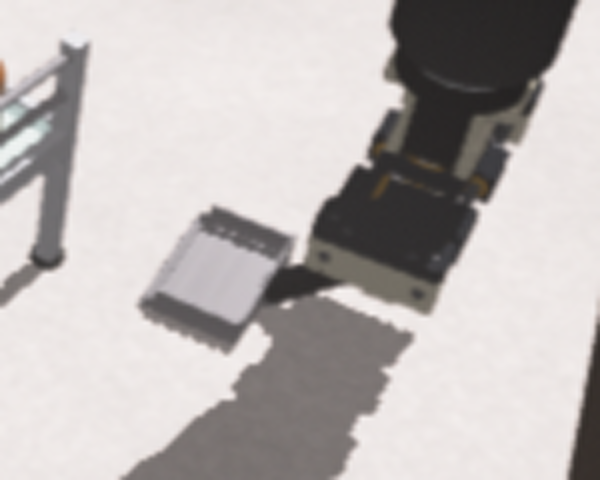

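Flat on the bench. Release slowly, rise straight up, and check.

Call:
apply_moves([
  {"grip": 0.4, "dp": [0, 0, 0], "yaw": 0},
  {"grip": 0.7, "dp": [0, 0, 0], "yaw": 0},
  {"grip": 0.7, "dp": [0, 0, 0], "yaw": 0},
  {"grip": 0.7, "dp": [0, 0, 0], "yaw": 0},
  {"grip": 0.7, "dp": [0, 0, 0], "yaw": 0},
  {"grip": 0.7, "dp": [0, 0, -15], "yaw": 0},
  {"grip": 0.7, "dp": [0, 0, -50], "yaw": 0},
  {"grip": 0.7, "dp": [0, 0, -95], "yaw": 0},
  {"grip": 0.7, "dp": [20, 0, -125], "yaw": 0},
  {"grip": 0.7, "dp": [20, -60, -135], "yaw": 0},
  {"grip": 0.7, "dp": [20, -115, -135], "yaw": 0},
  {"grip": 0.7, "dp": [20, -140, -135], "yaw": 0},
])

```text
time_s: 39.58
tcp_pos: [0.4018, -0.4436, 0.1987]
eef_rot: [-180.0, -0.0, -167.8]
contact_force: [0.1, 1.4, 0.5]
gripper_width: 0.0613
```

```bash
python3 - <<'E'
from h import *
c=cam('side'); save(c,'s26.png',1)
c=cam('top'); save(c,'t26.png',1)
print(get_state()['contact_force'],get_state()['time_s'])
E
```

```text
[-0.35148458  0.56892851  0.15750541] 39.675
```

View pics/s26.png

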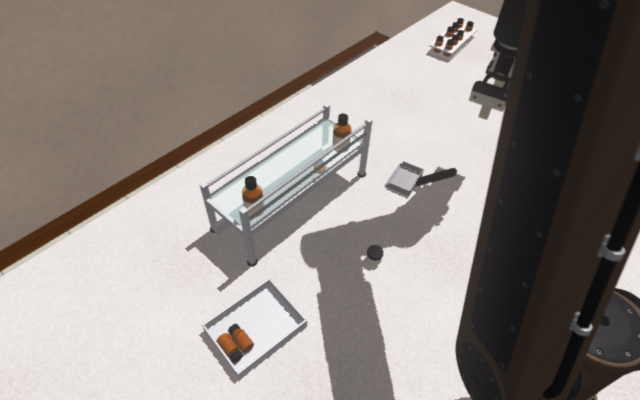

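View pics/t26.png

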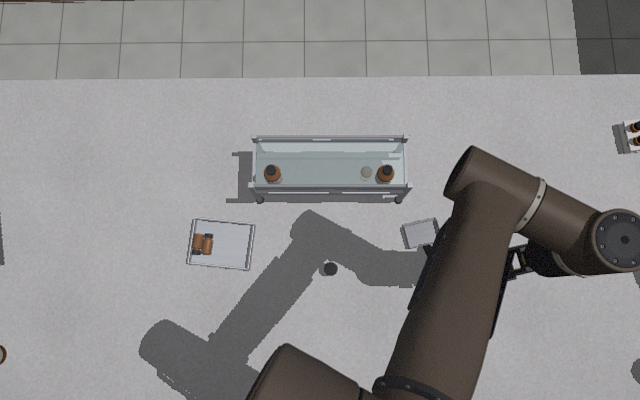

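Both vials lie in the tray, the scoop is flat and empty, and the bottles and jar are where they started. I'm handing in.

```bash
python3 -c "
from plant import close_job
print(close_job())"
```

```text
the job is handed in; nothing more can be done
None
```

Both vials are in the metal tray and the empty scoop lies flat on the bench near where it started. I handed the job in at about 39.7 s of the 72 s allowed.

- **Collecting:** I slid the scoop under the shelf lip with the handle gripped. For the last stretch to the curb I pushed the handle's end from behind, so the gripper body stayed clear of the guard bars. Both vials rode up into the pan this way, one after the other.
- **Tipping:** I set the pan down on the tray floor, loosened the grip and raised the handle. The scoop pivoted about its lip and the vials rolled out at floor height. I then lowered the scoop flat the same way in reverse and let go.
- **Last checks:** The final side and top pictures show both vials in the tray, and both shelf bottles and the jar at their starting positions. The small bottle under the shelf is at its starting place in the top view, and the gripper is clear of everything. In the readings taken during the job the outside force stayed under about 3 N. I saw no contact with the shelf, but I could not watch the gap to the guard bars directly while pushing.
- **Disagreements:** None of the checks failed. The first estimate of the scoop's position was about 3 mm off, and I corrected it from the wrist camera before gripping.

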